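# Hang up the pail of plaster plugs

## Task

Hook the S-hook by its upper curl onto the rail, gather all the plaster plugs from the open drawer into the pail, and hang the loaded pail by its bail from the S-hook's lower curl, with every plug still in it. Close up by pushing the empty drawer fully home, and leave the other things on the table where they are.

Things in the scene. Friction and masses are not known exactly. Their poses are not given: they have to be found in the camera images.
- rail_mid (a point): Middle of a fixed steel rail: a level round bar, 10 mm in diameter, 300 mm long, its axis 300 mm above the table, on two 14 mm posts (310 mm tall, feet 60 x 50 mm) 142 mm to either side. This point lies on the bar's axis; y of its frame runs along the bar, z up, x away from the robot.
- rail: The same rail stand as a whole; its origin is on the table straight below the bar's middle, same axes.
- shook: Loose steel S-hook of 8 mm round bar, 132 mm tall, 52 mm wide, 90 g, flat in its own x-z plane, z up; origin at its centre. At the start it stands upright in the block. On its -x side a straight vertical leg (x = -22 mm, z = +20 to +40 mm) below the upper curl can be pinched from above across the flat (along y). From there a slanting bar crosses to x = +22, z = -20 mm. Hung, it hangs upright.
- shook_top (a point): Inner top of the S-hook's upper curl, 58 mm above its origin, which rests on the rail 5 mm above the bar's axis. The curl is a half circle, 22 mm in radius to the bar's centre line (36 mm clear inside), centred 40 mm above the origin; its mouth and tip are on the +x side, away from the robot at the start, the tip ending level with the curl's centre. S-hook axes.
- shook_low (a point): Inner bottom of the S-hook's lower curl, 58 mm below its origin, where a bail rests. The same half circle, centred 40 mm below the origin; its mouth and tip are on the -x side, the tip ending level with the curl's centre, and its +x side is a straight leg up to z = -20 mm. S-hook axes.
- block: Fixed wooden block 100 x 60 x 65 mm with a slot (58 mm along x, 12 mm along y, 45 mm deep, floor at 20 mm) that holds the S-hook upright; origin at the centre of its underside.
- pail: Loose metal pail, 75 mm high, 120 mm across the rim, 100 across the foot, wall 3, floor 4 mm, 150 to 230 g; origin at the centre of its underside. A stiff wire bail stands over it in its y-z plane. Two side grips stick out along +x and -x (-x is nearer the robot at the start): upright plates 10 mm thick (y), from 60 to 106 mm from the axis, 34 to 68 mm above the foot.
- pail_bail (a point): Top middle of the pail's stiff bail, on the wire's centre line, 132 mm above the foot; the wire is 6 mm in diameter, runs along the pail's y there and falls gently to both sides (to 118 mm at 50 mm). Hung, it lies 3 mm above shook_low. Pail axes.
- cabinet: Fixed low plywood cabinet, 240 deep (x) x 300 wide (y) x 104 mm high, its open front facing the robot (-x); origin at the centre of its underside.
- drawer (a joint): How far the cabinet's only drawer is pulled out towards the robot (along the cabinet's -x), in m: 0 fully shut, 0.18 fully out; it is open at the start. It slides stiffly (about 1.5 N) and stays where it is left.
- drawer_front (a point): Top middle of the outer face of the drawer's front panel, 85 mm above the table; panel 272 mm wide, 12 thick, reaching down to 10 mm; two knobs stick out 14 mm from it, 80 mm left and right of the middle, 50 mm above the table. The drawer's inner floor is 18 mm above the table, its side walls reach only 40 mm above the table.
- plug1: Loose cast plaster plug: plain solid cylinder, 30 mm in diameter, 26 mm tall, 17 to 34 g, standing in the open drawer at the start; origin at the middle of the cylinder (13 mm from either end), z along its axis. May be absent (None).
- plug2: Loose cast plaster plug: plain solid cylinder, 30 mm in diameter, 26 mm tall, 17 to 34 g, standing in the open drawer at the start; origin at the middle of the cylinder (13 mm from either end), z along its axis. May be absent (None).
- plug3: Loose cast plaster plug: plain solid cylinder, 30 mm in diameter, 26 mm tall, 17 to 34 g, standing in the open drawer at the start; origin at the middle of the cylinder (13 mm from either end), z along its axis. May be absent (None).
- plug4: Loose cast plaster plug: plain solid cylinder, 30 mm in diameter, 26 mm tall, 17 to 34 g, standing in the open drawer at the start; origin at the middle of the cylinder (13 mm from either end), z along its axis. May be absent (None).
- plug5: Loose cast plaster plug: plain solid cylinder, 30 mm in diameter, 26 mm tall, 17 to 34 g, standing in the open drawer at the start; origin at the middle of the cylinder (13 mm from either end), z along its axis. May be absent (None).
- mallet: Bystander, to be left alone: loose hammer-shaped mallet, 160 mm long, lying along its x, on the table.
- palette_knife: Bystander, to be left alone: loose palette knife, 200 mm, lying along its x, on the table.
- glue_brush: Bystander, to be left alone: loose brush, 180 mm, lying along its x, on the table.
- mixing_bowl: Bystander, to be left alone: loose small black bowl, 100 mm across, 45 mm high, on the table.
- varnish_tin: Bystander, to be left alone: loose metal tin, 60 mm across, 75 mm high, on the table.
- sanding_block: Bystander, to be left alone: loose cork sanding block 90 x 50 x 30 mm, on the table.
- pigment_jar: Bystander, to be left alone: loose glass jar, 56 mm across, 70 mm high, on the table.
Not all that is in view belongs to the job. What is shaped like the plug5 but pink is not meant.

How it is judged:
By the outcome, as a careful person would: the job done as asked, in the order asked, and still so for the second after the job is handed in, with the robot touching nothing.
Of plug1, plug2, plug3, plug4, plug5 only 3 to 5 are there at a start; the rules pass over those that are not, and their reading is None.
At some moment in a run one of plug1, plug2, plug3, plug4, plug5 may be knocked a few centimetres aside while the robot is not near it.
It also fails if it takes over 210 s, if anything falls off the work surface, if the arm or the gripper's body presses on something with over 40 N, if the wrist force passes 120 N, or if a joint passes its speed limit or range.

## Robot

A 6-joint arm with a two-finger parallel gripper is mounted at the origin on the work surface. World frame = base frame: x ahead of the robot, y to its left, z up, the work surface at z = 0. Lengths are in m, angles in degrees, forces in N, time in s.
With the tool pointing down it reaches from about 0.3 to 0.775 m from the base axis. Payload 14.6 kg.
Tool frame: the origin (TCP) lies midway between the tips of the shut fingers; the grasp point (between the pads) lies 19 mm behind it; z points along the fingers, y is the line along which they close (so a half turn about z gives the same grasp; the last joint's range is limited). The gripper opens to 94 mm and grips with 3 to 60 N. Pads are 16 mm wide; open, the fingers measure 119 mm over their backs; the gripper's body (75 mm by 177 mm) begins 78 mm behind the grasp point.
Start: joints at [-75.035, 17.183, 87.147, -0, 75.671, -3.816], TCP at [0.177, -0.521, 0.205] pointing down, gripper open.
Joint ranges: [-173.82, 173.82], [-45.26, 126.66], [13.44, 144.39], [-59.66, 239.66], [0, 175.72], [-146.38, 146.38]. Speed limits (degrees/s): [127.2, 127.2, 147.25, 180, 180, 180].

## Interface

Orientations are given as [roll, pitch, yaw] about the fixed x, y, z axes, in that order (R = Rz(yaw) Ry(pitch) Rx(roll)).
In Python, from rig import arm gives the robot as it stands.
- The arm moves only by the tool send_rows, never from a script. Its argument "deltas" is a list of rows, each a list of 3 entries, a list of its own where there are three numbers: the shift along the tool's x, y, z in units of 30 mm (1.0 is 30 mm), then the turn, a rotation vector about the tool's x, y, z in units of 5 degrees (1.0 is 5 degrees), then the gripper's target within -1 to 1 (fully open at 1, half-way at 0, shut at -1). In form: [[[dx, dy, dz], [wx, wy, wz], gripper], ...]. A call has exactly 5 rows; each row shifts and turns the commanded pose from where the row before left it, along the tool's axes as they then stand; what a row does not reach is not made up. A row lasts 1/12 s, in which the tool goes at most 41.7 mm and 7.16 degrees, less where a joint would pass 70% of its speed; a pose out of reach is approached as far as the arm can. A call is refused whole if a number of a shift passes 1 or a number of a turn 1, either way. A call with a gripper value outside its range is refused whole. The fingers move at their own pace and stop on an object; the grip force is fixed at half the most. Time passes only in rows, so rows that do not move let the fingers close, or fill a call up. It gives the time, the measured TCP pose, the force, the opening and the grip force at its end, in the units of the state.
- arm.read_state(): the state, without advancing time (a new reading comes with each control period).
- arm.capture(name): name is "scene" or "top"; returns the picture (420x560x3 uint8, red, green, blue); there is no depth.
- arm.camera_model(name): a dict with "K" (3x3 intrinsics, pixels), "rvec" (rotation vector, rad) and "tvec" (3), from world to camera coordinates, as OpenCV has them. Camera axes: x right, y down, z forward; pixel columns grow to the right and rows downward; lengths in m; the calibration is good to about 2 mm. A picture is of the moment at which its call begins. camera_model takes no time and is no camera call.
- arm.close_job(): hands the job in; it is judged then, once.
The state is a dict: "t": time; "joints": joint angles; "dq": joint speeds; "tau": joint torques, N m; "position": TCP position; "tool_rot": TCP orientation; "force": force on the tool from outside, world axes, zero at the start; "torque": the same for the moment, N m; "finger_gap": finger opening in m; "finger_force": force on a finger pad.
Only numpy, scipy, OpenCV 4.12 (cv2) and the standard library are available. Lean on these libraries where they do the work, as an engineer would, in place of code of your own. Each camera call takes 0.05 s, during which the arm holds its last target. There are 200 camera calls.

## Working session

There is one attempt and no reset: what is moved stays moved. The work goes in short steps, Python scripts to look and compute and a tool call to move; the robot and the scene stay as the last step left them, time stands still between calls to the robot, and variables do not carry over. Pictures are saved under pics/ and viewed, at most 14 in all, crops included, and the job is handed in when it is done.

Besides the shell and the picture viewer there is one more tool, called after "Emit:" as name(argument=value, ...) on one line, values as JSON. send_rows: Moves the arm, as the interface text tells. Its arguments: {"type":"object","properties":{"deltas":{"type":"array"}},"required":["deltas"]}

```bash
mkdir -p pics; ls
cat > h.py <<'E'
import numpy as np, cv2
from rig import arm
def cam(n):
    m=arm.camera_model(n);return np.array(m["K"],float),cv2.Rodrigues(np.array(m["rvec"],float))[0],np.array(m["tvec"],float).ravel()
def plane(n,px,z):
    K,R,t=cam(n);c=-R.T@t
    d=(R.T@np.linalg.inv(K)@np.c_[np.atleast_2d(px),np.ones(len(np.atleast_2d(px)))].T).T
    return c+d*((z-c[2])/d[:,2])[:,None]
def proj(n,P):
    K,R,t=cam(n);q=(R@np.atleast_2d(P).T).T+t;q=(K@q.T).T;return q[:,:2]/q[:,2:]
def tri(a,b):
    A=[]
    for n,p in (("scene",a),("top",b)):
        K,R,t=cam(n);P=K@np.c_[R,t];A+=[p[0]*P[2]-P[0],p[1]*P[2]-P[1]]
    X=np.linalg.svd(np.array(A))[2][-1];return X[:3]/X[3]
def snap(n,f):
    im=arm.capture(n);cv2.imwrite(f"pics/{f}.png",im[:,:,::-1]);return im
E
python3 - <<'E'
from h import *
for n in("scene","top"):
    im=snap(n,n+"0");cv2.imwrite(f"pics/{n}0b.png",cv2.resize(im[:,:,::-1],(800,600),interpolation=cv2.INTER_CUBIC))
    K,R,t=cam(n);print(n,K.round(1).tolist(),(-R.T@t).round(3),R.round(2).tolist())
print(arm.read_state())
E
```

```text
pics
scene [[423.8, 0.0, 280.1], [0.0, 423.8, 207.8], [0.0, 0.0, 1.0]] [1.112 0.737 0.938] [[-0.83, 0.56, 0.02], [0.32, 0.5, -0.8], [-0.45, -0.66, -0.6]]
top [[502.1, 0.0, 279.3], [0.0, 502.1, 215.9], [0.0, 0.0, 1.0]] [ 0.403 -0.046  1.819] [[0.02, -1.0, 0.01], [-0.99, -0.02, -0.1], [0.1, -0.01, -0.99]]
{'t': 0.1, 'joints': array([-7.50328716e+01,  1.72125321e+01,  8.71750583e+01,  5.97098201e-04,
        7.56692579e+01, -3.81632211e+00]), 'dq': array([ 0.06451827, -0.0077631 , -0.06213999, -0.04530328,  0.03379704,
        0.12824089]), 'tau': array([ 1.97869012e-03, -5.32643259e+01, -3.53284264e+01,  7.09859957e-02,
        2.35170621e-02, -6.95061954e-05]), 'position': array([ 0.17703515, -0.52049807,  0.20495467]), 'tool_rot': array([-1.79943316e+02, -4.36080404e-03,  1.87833003e+01]), 'force': array([-0.06854049,  0.49996429, -0.06800212]), 'torque': array([-0.00562905, -0.05091045, -0.02453219]), 'finger_force': 0.0, 'finger_gap': 0.09404340619477765}
```

View pics/scene0b.png

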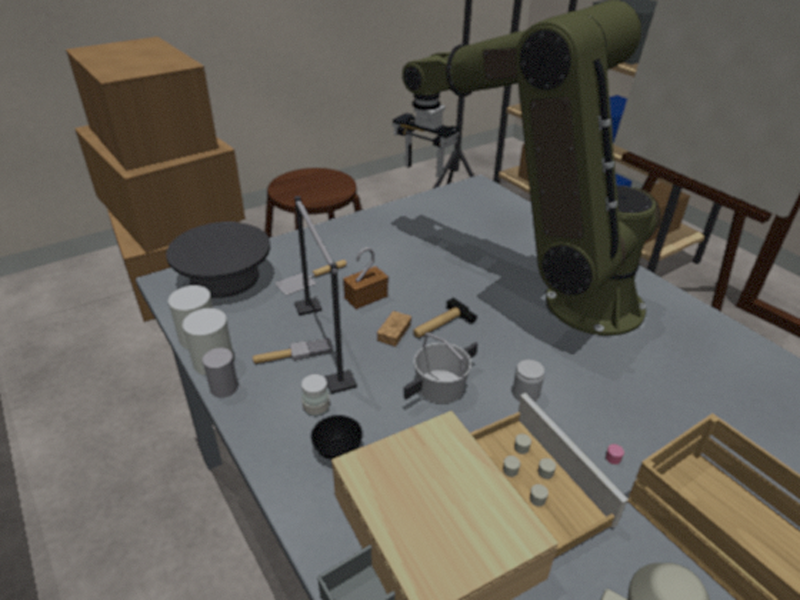

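View pics/top0b.png

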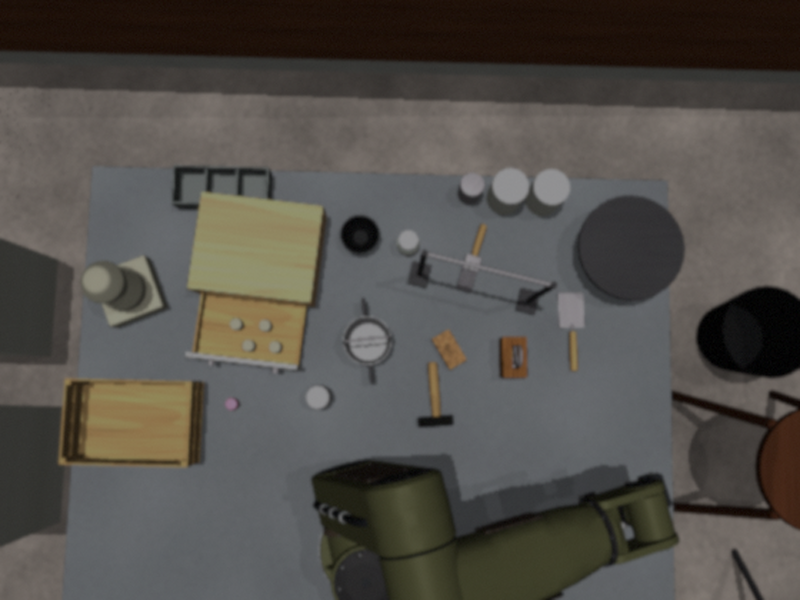

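Scene: four white plugs in the drawer (scene 523,442 / 511,464 / 546,467 / 539,493), a pink decoy, pail at (442,372), hook in the block (365,265), rail from (298,203) to (334,265). I'll zoom in on the key regions.

Run:
```python
from h import *
t=cv2.imread("pics/top0.png");s=cv2.imread("pics/scene0.png")
a=cv2.resize(t[155:305,225:425],(800,600),interpolation=cv2.INTER_CUBIC)
b=cv2.resize(s[130:290,200:360],(600,600),interpolation=cv2.INTER_CUBIC)
cv2.imwrite("pics/a.png",cv2.convertScaleAbs(a,alpha=1.4));cv2.imwrite("pics/b.png",cv2.convertScaleAbs(b,alpha=1.4))
# plugs: pale low saturation in drawer area of top
hsv=cv2.cvtColor(t,cv2.COLOR_BGR2HSV)
for nm,im,(x0,y0,x1,y1) in(("top",t,(140,210,212,247)),("scene",s,(335,295,400,360))):
    hs=cv2.cvtColor(im,cv2.COLOR_BGR2HSV)
    m=((hs[...,1]<75)&(hs[...,2]>110)).astype(np.uint8)
    k=np.zeros_like(m);k[y0:y1,x0:x1]=m[y0:y1,x0:x1]
    n,l,st,c=cv2.connectedComponentsWithStats(k)
    for i in range(1,n):
        if st[i,4]>8: print(nm,st[i].tolist(),c[i].round(1),plane(nm,c[i],.044 if nm=="top" else .036).round(4))
```

```text
top [161, 223, 8, 8, 54] [164.5 226.3] [[0.5428 0.3487 0.044 ]]
top [181, 224, 9, 8, 54] [184.9 227.4] [[0.5405 0.2765 0.044 ]]
top [169, 238, 9, 8, 56] [173.  241.4] [[0.4902 0.3161 0.044 ]]
top [188, 239, 8, 8, 53] [191.8 242.5] [[0.488  0.2498 0.044 ]]
scene [335, 295, 13, 6, 44] [339.2 296.6] [[0.5195 0.1758 0.036 ]]
scene [382, 295, 18, 19, 188] [393.1 301.1] [[0.405  0.2697 0.036 ]]
scene [360, 303, 12, 10, 88] [365.9 307.5] [[0.484  0.2451 0.036 ]]
scene [335, 312, 39, 48, 933] [348. 344.] [[0.6016 0.3063 0.036 ]]
scene [377, 313, 20, 18, 116] [383.9 324.3] [[0.483  0.3121 0.036 ]]
scene [352, 319, 13, 10, 94] [358.1 323.4] [[0.5377 0.273  0.036 ]]
scene [371, 339, 13, 10, 108] [377.3 343.5] [[0.5393 0.3455 0.036 ]]
```

View pics/a.png

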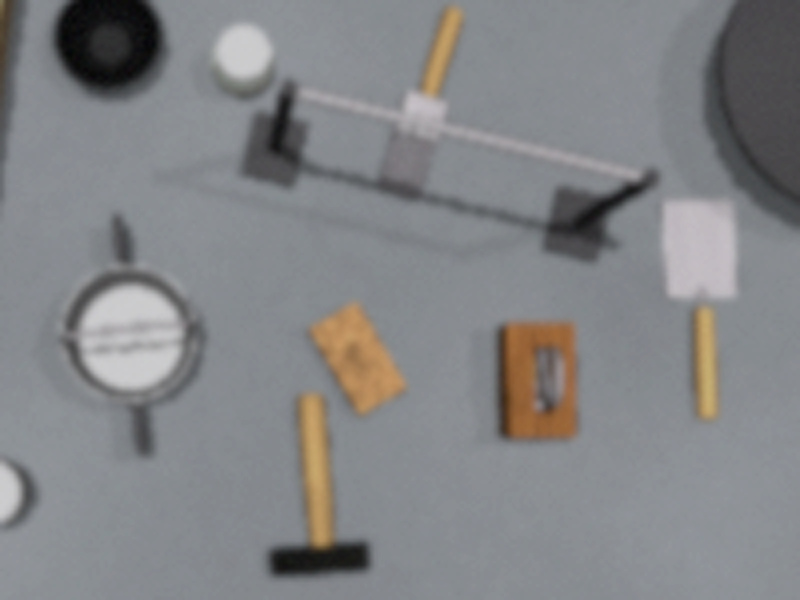

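View pics/b.png

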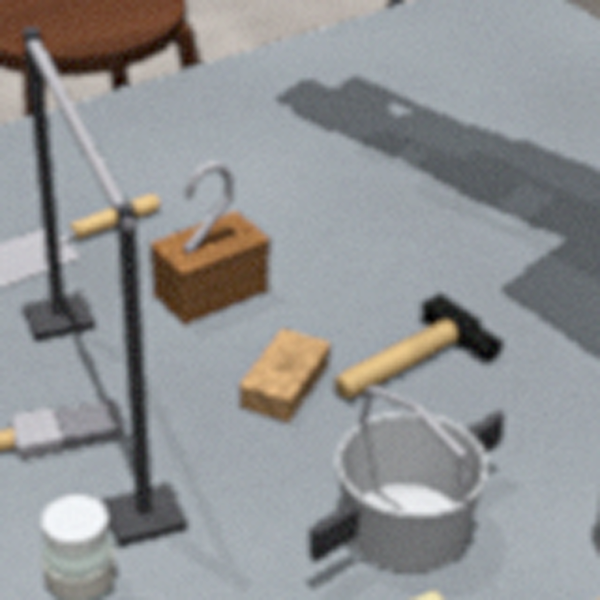

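Run:
```python
from h import *
fa=lambda p:(np.array(p)+.5)/4-.5+np.array([225,155])
fb=lambda p:(np.array(p)+.5)/3.75-.5+np.array([200,130])
A=lambda p,z:plane("top",[fa(q) for q in p],z).round(4)
B=lambda p,z:plane("scene",[fb(q) for q in p],z).round(4)
print("rail top",A([(297,92),(645,178)],.3)); print("rail scene",B([(35,40),(125,206)],.305))
r=A([(297,92),(645,178)],.3);d=r[1]-r[0];print("yaw of -y dir",np.degrees(np.arctan2(d[0],-d[1])),np.linalg.norm(d),r.mean(0))
print("rail feet top view c",A([(277,150),(577,225)],.004));
c=A([(508,322),(577,320),(577,437),(508,439)],.065);print("block",c,c.mean(0))
print("block scene topface",B([(153,243),(229,211),(269,241),(181,279)],.065), B([(153,243),(229,211),(269,241),(181,279)],.065).mean(0))
print("hook top scene px->", B([(213,167)],.147+0))
print("hook tri top", A([(548,378)],.151))
print("pail rim",A([(132,335)],.075),"grips",A([(120,218),(146,452)],.06))
print("pail scene rim",B([(413,455)],.075),"grip ends", B([(495,425),(318,530)],.06))
print("bail",A([(70,340),(195,330)],.09))
print("drawer front top",plane("top",[(188/1.4286,355/1.4286),(298/1.4286,370/1.4286)],.085).round(4))
for nm,p,z in(("mallet",[(312,400),(322,545),(270,565),(368,555)],.015),("sand",[(358,358)],.03),("knife/brush",[(425,100),(452,10)],.01),("jar",[(243,55)],.07),("bowl",[(108,38)],.045)): print(nm,A(p,z).tolist())
```

```text
rail top [[ 0.6825 -0.1125  0.3   ]
 [ 0.6226 -0.3799  0.3   ]]
rail scene [[ 0.6226 -0.3754  0.305 ]
 [ 0.6803 -0.1143  0.305 ]]
yaw of -y dir -12.626326555732502 0.27402695122925413 [ 0.65255 -0.2462   0.3    ]
rail feet top view c [[ 0.6827 -0.1082  0.004 ]
 [ 0.6206 -0.3829  0.004 ]]
block [[ 0.5263 -0.3116  0.065 ]
 [ 0.5295 -0.3721  0.065 ]
 [ 0.4274 -0.3726  0.065 ]
 [ 0.4243 -0.3125  0.065 ]] [ 0.476875 -0.3422    0.065   ]
block scene topface [[ 0.525  -0.3668  0.065 ]
 [ 0.4351 -0.3743  0.065 ]
 [ 0.43   -0.3098  0.065 ]
 [ 0.532  -0.3023  0.065 ]] [ 0.480525 -0.3383    0.065   ]
hook top scene px-> [[ 0.4726 -0.3401  0.147 ]]
hook tri top [[ 0.4745 -0.3323  0.151 ]]
pail rim [[0.5062 0.0168 0.075 ]] grips [[0.61   0.0309 0.06  ]
 [0.4054 0.0023 0.06  ]]
pail scene rim [[0.5032 0.0146 0.075 ]] grip ends [[0.413  0.0099 0.06  ]
 [0.6053 0.03   0.06  ]]
bail [[ 0.4997  0.0695  0.09  ]
 [ 0.511  -0.0379  0.09  ]]
drawer front top [[0.4602 0.4489 0.085 ]
 [0.4306 0.1829 0.085 ]]
mallet [[0.4554, -0.1439, 0.015], [0.327, -0.1553, 0.015], [0.3083, -0.1094, 0.015], [0.3191, -0.1964, 0.015]]
sand [[0.4933, -0.1834, 0.03]]
knife/brush [[0.7314, -0.2422, 0.01], [0.8157, -0.2659, 0.01]]
jar [[0.7567, -0.0741, 0.07]]
bowl [[0.7742, 0.047, 0.045]]
```

The crops give these figures:

| Item | Position |
|---|---|
| Rail mid | about (0.652, -0.246), yaw -12.6° |
| Block and hook | about (0.476, -0.339), yaw about 1.5° |
| Pail | about (0.505, 0.016), yaw about 7° |
| Drawer yaw | about -6.3° |

First I move above the hook's leg.

Emit:
send_rows(deltas=[[[0,0,0],[0,0,0.87],1],[[0,0,0],[0,0,0.87],1],[[0,0,0],[0,0,0.86],1],[[0,0,0],[0,0,0.86],1],[[0.5,-0.3,0],[0,0,0],1]])

```text
t: 0.52
position: [0.1905, -0.512, 0.205]
tool_rot: [-180.0, 0.0, 1.1]
force: [-0.1, 0.3, 0.2]
finger_gap: 0.0938
finger_force: 0.0
```

Emit:
send_rows(deltas=[[[0.94,-0.58,0],[0,0,0],1],[[0.94,-0.58,0],[0,0,0],1],[[0.94,-0.58,0],[0,0,0],1],[[0.94,-0.58,0],[0,0,0],1],[[0.94,-0.58,0],[0,0,0],1]])

```text
t: 0.93
position: [0.3316, -0.4195, 0.2052]
tool_rot: [-180.0, 0.0, 1.5]
force: [-0.3, -1.0, 0.4]
finger_gap: 0.0936
finger_force: 0.0
```

Emit:
send_rows(deltas=[[[0.94,-0.58,0],[0,0,0],1],[[0.94,-0.58,0],[0,0,0],1],[[0.94,-0.58,0],[0,0,0],1],[[0.94,-0.58,0],[0,0,0],1],[[0.4,-0.25,0],[0,0,0],1]])

```text
t: 1.35
position: [0.4557, -0.3381, 0.2051]
tool_rot: [-180.0, 0.0, 1.6]
force: [-0.7, -0.1, -0.3]
finger_gap: 0.0941
finger_force: 0.0
```

Emit:
send_rows(deltas=[[[0,0,0.5],[0,0,0],1],[[0,0,0.5],[0,0,0],1],[[0,0,0],[0,0,0],1],[[0,0,0],[0,0,0],1],[[0,0,0],[0,0,0],1]])

```text
t: 1.77
position: [0.4532, -0.3409, 0.1762]
tool_rot: [180.0, -0.0, 1.4]
force: [0.6, -0.4, -0.4]
finger_gap: 0.0939
finger_force: 0.0
```

```bash
cat >> h.py <<'E'
def to(x,y,z,yaw):
    """turn units (wz) to do first, then tool-frame shift units after the turn"""
    s=arm.read_state();r=np.array(s["tool_rot"]);p=np.array(s["position"])
    dw=(yaw-r[2]+180)%360-180;a=np.radians(yaw);d=np.array([x,y,z])-p
    print("pos",p.round(4),"rot",r.round(2),"t",round(s["t"],2),"gap",round(s["finger_gap"],4),"ff",round(s["finger_force"],1),"F",np.round(s["force"],1))
    print(f"  -> wz {-dw/5:.2f} shift {(d[0]*np.cos(a)+d[1]*np.sin(a))/.03:.2f} {(d[0]*np.sin(a)-d[1]*np.cos(a))/.03:.2f} {-d[2]/.03:.2f}")
def crop(n,f,x0,y0,x1,y1,k):
    im=arm.capture(n)[y0:y1,x0:x1,::-1]
    cv2.imwrite(f"pics/{f}.png",cv2.convertScaleAbs(cv2.resize(im,None,fx=k,fy=k,interpolation=cv2.INTER_CUBIC),alpha=1.4))
E
python3 - <<'E'
from h import *
to(.454,-.3395,.097,1.5)
crop("scene","c1",220,120,320,220,6)
E
```

```text
pos [ 0.4532 -0.3409  0.1762] rot [ 1.7997e+02 -3.0000e-02  1.4500e+00] t 1.77 gap 0.0939 ff 0.0 F [ 0.6 -0.4 -0.4]
  -> wz -0.01 shift 0.03 -0.05 2.64
```

View pics/c1.png

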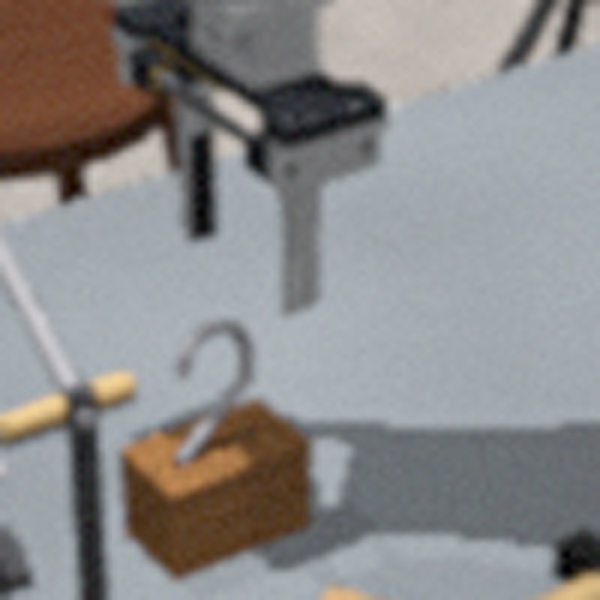

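The hook stands in the slot with its leg at crop (247,370). The gripper is above it with the fingers straddling it. I'll check the leg's ray, then descend.

Run:
```python
from h import *
f=lambda p:(np.array(p)+.5)/6-.5+np.array([220,120])
print(plane("scene",[f((246,368))],.122), plane("scene",[f((243,390))],.112),plane("scene",[f((224,324))],.150),plane("scene",[f((184,368))],.126))
```

```text
[[ 0.46308362 -0.32857789  0.122     ]] [[ 0.4689573  -0.32265616  0.112     ]] [[ 0.47160195 -0.33834491  0.15      ]] [[ 0.49661894 -0.34273208  0.126     ]]
```

Emit:
send_rows(deltas=[[[0.03,-0.03,0.53],[0,0,0],0.6],[[0,0,0.53],[0,0,0],0.6],[[0,0,0.53],[0,0,0],0.6],[[0,0,0.53],[0,0,0],0.6],[[0,0,0.52],[0,0,0],0.6]])

```text
t: 2.23
position: [0.4543, -0.34, 0.0965]
tool_rot: [179.9, -0.1, 1.5]
force: [-0.3, 0.0, 0.2]
finger_gap: 0.0752
finger_force: 0.0
```

Emit:
send_rows(deltas=[[[0,0,0],[0,0,0],-0.5],[[0,0,0],[0,0,0],-1],[[0,0,0],[0,0,0],-1],[[0,0,0],[0,0,0],-1],[[0,0,0],[0,0,0],-1]])

```text
t: 2.65
position: [0.4545, -0.3398, 0.0973]
tool_rot: [179.9, -0.1, 1.5]
force: [0.1, -0.1, -1.0]
finger_gap: 0.0455
finger_force: 0.0
```

Emit:
send_rows(deltas=[[[0,0,0],[0,0,0],-1],[[0,0,0],[0,0,0],-1],[[0,0,0],[0,0,0],-1],[[0,0,0],[0,0,0],-1],[[0,0,0],[0,0,0],-1]])

```text
t: 3.07
position: [0.4542, -0.3395, 0.0963]
tool_rot: [-180.0, 0.0, 1.5]
force: [0.3, 0.1, -0.8]
finger_gap: 0.012
finger_force: 0.0
```

Emit:
send_rows(deltas=[[[0,0,0],[0,0,0],-1],[[0,0,0],[0,0,0],-1],[[0,0,0],[0,0,0],-1],[[0,0,-0.2],[0,0,0],-1],[[0,0,-0.4],[0,0,0],-1]])

```text
t: 3.48
position: [0.4534, -0.3396, 0.1132]
tool_rot: [-180.0, 0.1, 1.5]
force: [-0.4, -5.8, -5.4]
finger_gap: 0.007
finger_force: 30.0
```

Emit:
send_rows(deltas=[[[0,0,-0.5],[0,0,0],-1],[[0,0,-0.5],[0,0,0],-1],[[0,0,-0.7],[0,0,0],-1],[[0,0,-0.8],[0,0,0],-1],[[0,0,-0.8],[0,0,0],-1]])

```text
t: 3.9
position: [0.4539, -0.3389, 0.2142]
tool_rot: [-179.9, 0.0, 1.5]
force: [0.8, 0.4, -1.5]
finger_gap: 0.0072
finger_force: 30.0
```

Emit:
send_rows(deltas=[[[0,0,-0.8],[0,0,0],-1],[[0,0,-0.8],[0,0,0],-1],[[0,0,-0.6],[0,0,0.9],-1],[[0,0,-0.4],[0,0,0.96],-1],[[0,0,-0.2],[0,0,0.96],-1]])

```text
t: 4.32
position: [0.4543, -0.3393, 0.2994]
tool_rot: [180.0, -0.1, -12.8]
force: [0.7, -1.0, -0.9]
finger_gap: 0.0075
finger_force: 30.0
```

Run:
```python
from h import *
to(.63,-.241,.305,-12.6)
crop("scene","c2",200,60,340,180,5)
```

```text
pos [ 0.4543 -0.3393  0.2994] rot [ 1.7998e+02 -1.0000e-01 -1.2840e+01] t 4.32 gap 0.0075 ff 30.0 F [ 0.7 -1.  -0.9]
  -> wz -0.05 shift 5.00 -4.47 -0.19
```

View pics/c2.png

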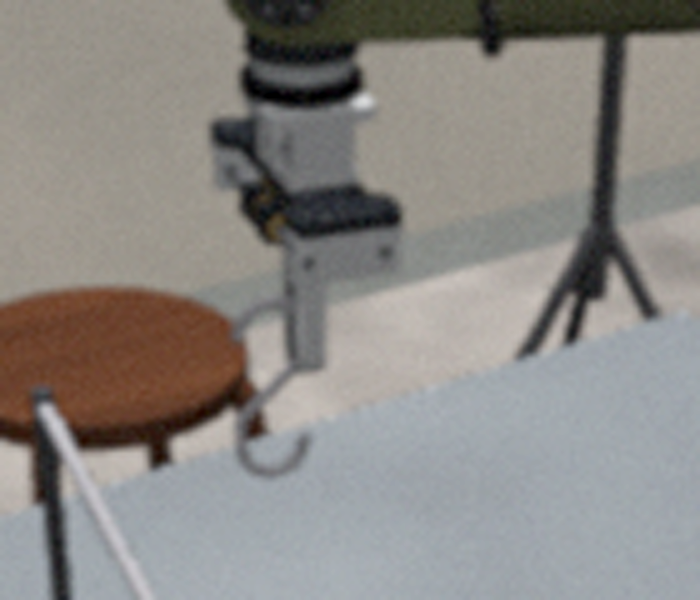

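```bash
cat >> h.py <<'E'
def vplane(n,px,p0,yaw):
    """ray onto the vertical plane through p0 that holds direction yaw; returns along, z, point"""
    K,R,t=cam(n);c=-R.T@t;a=np.radians(yaw);u=np.array([np.cos(a),np.sin(a),0]);nn=np.array([-u[1],u[0],0])
    out=[]
    for p in np.atleast_2d(px):
        d=R.T@np.linalg.inv(K)@np.r_[p,1];X=c+d*(nn@(np.array(p0)-c))/(nn@d);out.append((u@(X-p0),X[2],*X))
    return np.array(out).round(4)
E
python3 - <<'E'
from h import *
f=lambda p:(np.array(p)+.5)/5-.5+np.array([200,60])
p=arm.read_state()["position"]
print(vplane("scene",[f(q) for q in[(236,336),(270,472),(306,436),(242,430),(297,370)]],p,-12.8))
E
```

```text
[[ 0.0458  0.3302  0.4991 -0.3495  0.3302]
 [ 0.0253  0.2267  0.4791 -0.345   0.2267]
 [-0.0006  0.2493  0.4538 -0.3392  0.2493]
 [ 0.0439  0.2619  0.4972 -0.3491  0.2619]
 [ 0.005   0.2992  0.4593 -0.3405  0.2992]]
```

Emit:
send_rows(deltas=[[[0,-0.9,0.1],[0,0,0],-1],[[0,-0.9,0.1],[0,0,0],-1],[[0,-0.9,0.1],[0,0,0],-1],[[0,-0.9,0],[0,0,0],-1],[[0.3,-0.87,0],[0,0,0],-1]])

```text
t: 4.78
position: [0.4915, -0.2089, 0.288]
tool_rot: [-180.0, 0.1, -12.5]
force: [1.4, -0.2, -0.2]
finger_gap: 0.0077
finger_force: 30.0
```

Emit:
send_rows(deltas=[[[0.6,0,0],[0,0,0],-1],[[0.6,0,0],[0,0,0],-1],[[0.5,0,0],[0,0,0],-1],[[0,0,0],[0,0,0],-1],[[0,0,0],[0,0,0],-1]])

```text
t: 5.2
position: [0.542, -0.2214, 0.2873]
tool_rot: [-180.0, 0.1, -12.5]
force: [-0.7, 0.8, -0.3]
finger_gap: 0.0074
finger_force: 30.0
```

Run:
```python
from h import *
to(.6296,-.2409,.2905,-12.6)
crop("scene","c3",180,80,300,200,5)
```

```text
pos [ 0.542  -0.2214  0.2873] rot [-1.7996e+02  1.1000e-01 -1.2500e+01] t 5.2 gap 0.0074 ff 30.0 F [-0.7  0.8 -0.3]
  -> wz 0.02 shift 2.99 -0.00 -0.11
```

View pics/c3.png

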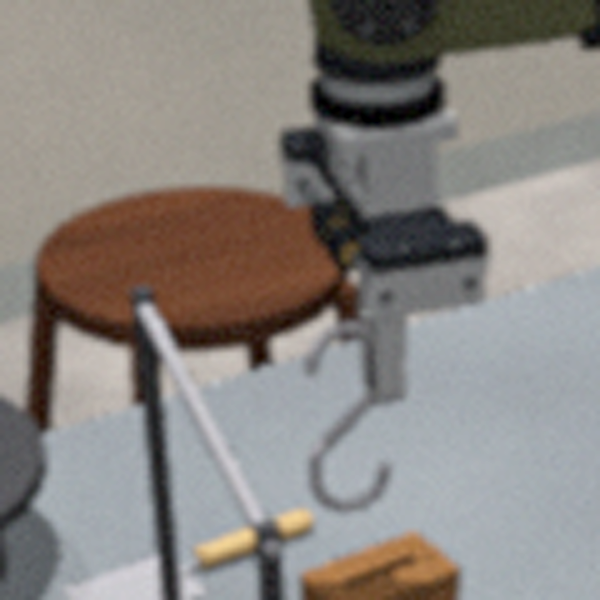

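Emit:
send_rows(deltas=[[[0.4,0,-0.1],[0,0,0],-1],[[0.6,0,0],[0,0,0],-1],[[0.6,0,0],[0,0,0],-1],[[0.6,0,0],[0,0,0],-1],[[0.5,0,0],[0,0,0],-1]])

```text
t: 5.67
position: [0.6213, -0.2395, 0.2914]
tool_rot: [-180.0, 0.0, -12.6]
force: [-0.6, -0.5, -0.5]
finger_gap: 0.0074
finger_force: 30.0
```

Emit:
send_rows(deltas=[[[0.3,0,0],[0,0,0],-1],[[0,0,0],[0,0,0],-1],[[0,0,0.2],[0,0,0],-1],[[0,0,0.2],[0,0,0],-1],[[0,0,0],[0,0,0],-1]])

```text
t: 6.08
position: [0.6288, -0.2412, 0.2778]
tool_rot: [-180.0, 0.1, -12.6]
force: [0.2, 0.1, -1.7]
finger_gap: 0.0077
finger_force: 30.0
```

Run:
```python
from h import *
to(.6296,-.2409,.258,-12.6)
crop("scene","c4",180,90,270,180,6)
```

```text
pos [ 0.6288 -0.2412  0.2778] rot [-1.7998e+02  1.2000e-01 -1.2620e+01] t 6.08 gap 0.0077 ff 30.0 F [ 0.2  0.1 -1.7]
  -> wz -0.00 shift 0.02 -0.01 0.66
```

View pics/c4.png

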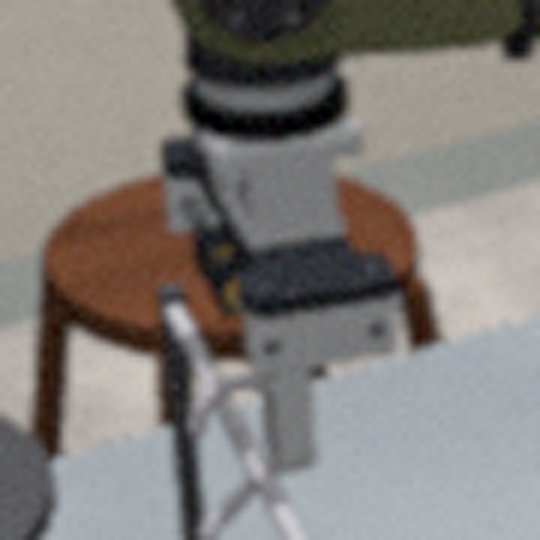

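The hook's tip (crop 192,430) is on the far side of the rail and its leg on the near side, so I can lower it.

Emit:
send_rows(deltas=[[[0,0,0.15],[0,0,0],-1],[[0,0,0.15],[0,0,0],-1],[[0,0,0.15],[0,0,0],-1],[[0,0,0.1],[0,0,0],-1],[[0,0,0.05],[0,0,0],-1]])

```text
t: 6.55
position: [0.6297, -0.2413, 0.2605]
tool_rot: [-180.0, 0.0, -12.6]
force: [-0.3, 0.3, 0.1]
finger_gap: 0.0073
finger_force: 30.0
```

Emit:
send_rows(deltas=[[[0,0,0.05],[0,0,0],-1],[[0,0,0],[0,0,0],-1],[[0,0,0],[0,0,0],-1],[[0,0,0],[0,0,0],-1],[[0,0,0],[0,0,0],-1]])

```text
t: 6.97
position: [0.6299, -0.2414, 0.2599]
tool_rot: [180.0, -0.0, -12.6]
force: [0.2, 1.0, -0.3]
finger_gap: 0.0079
finger_force: 30.0
```

Emit:
send_rows(deltas=[[[0,0,0.05],[0,0,0],-1],[[0,0,0],[0,0,0],-1],[[0,0,0],[0,0,0],-1],[[0,0,0.03],[0,0,0],-1],[[0,0,0],[0,0,0],-1]])

```text
t: 7.38
position: [0.63, -0.2414, 0.2579]
tool_rot: [180.0, -0.1, -12.6]
force: [-0.6, 0.2, 3.7]
finger_gap: 0.0074
finger_force: 30.0
```

Emit:
send_rows(deltas=[[[0,0,0.03],[0,0,0],-1],[[0,0,0],[0,0,0],-1],[[0,0,0],[0,0,0],-1],[[0,0,0],[0,0,0],-1],[[0,0,0],[0,0,0],-1]])

```text
t: 7.8
position: [0.6301, -0.2415, 0.2577]
tool_rot: [180.0, -0.1, -12.6]
force: [-0.8, 0.4, 7.4]
finger_gap: 0.0074
finger_force: 30.0
```

Contact: the hook rests on the rail. I'll relieve the force, open, and lift off.

Emit:
send_rows(deltas=[[[0,0,-0.04],[0,0,0],-1],[[0,0,0],[0,0,0],-0.6],[[0,0,0],[0,0,0],0],[[0,0,0],[0,0,0],0.2],[[0,0,0],[0,0,0],0.2]])

```text
t: 8.22
position: [0.6298, -0.2414, 0.2573]
tool_rot: [-180.0, 0.0, -12.6]
force: [0.2, 0.8, -0.2]
finger_gap: 0.0311
finger_force: 0.0
```

Emit:
send_rows(deltas=[[[0,0,0],[0,0,0],0.2],[[0,0,0],[0,0,0],0.2],[[0,0,-0.2],[0,0,0],0.2],[[0,0,-0.4],[0,0,0],0.2],[[0,0,-0.5],[0,0,0],0.2]])

```text
t: 8.63
position: [0.6296, -0.2413, 0.2906]
tool_rot: [-180.0, 0.1, -12.6]
force: [0.1, -0.4, 0.4]
finger_gap: 0.0561
finger_force: 0.0
```

Emit:
send_rows(deltas=[[[0,0,-0.7],[0,0,0],0.2],[[0,0,-0.8],[0,0,0],0.2],[[0,0,-0.2],[0,0,0],0.2],[[-0.5,0,0],[0,0,0],0.2],[[-0.9,0,0],[0,0,0],0.2]])

```text
t: 9.05
position: [0.5894, -0.2322, 0.34]
tool_rot: [-180.0, 0.1, -12.6]
force: [0.3, 0.3, -1.2]
finger_gap: 0.0559
finger_force: 0.0
```

```bash
cat >> h.py <<'E'
def plugs():
    out=[]
    im=cv2.cvtColor(arm.capture("top"),cv2.COLOR_RGB2HSV)
    m=((im[...,1]<75)&(im[...,2]>110)).astype(np.uint8)
    k=np.zeros_like(m);k[205:247,134:214]=m[205:247,134:214]
    n,l,st,c=cv2.connectedComponentsWithStats(k)
    return [(st[i,4],c[i].round(1).tolist(),(plane("top",c[i],.044)[0]-[.0015,.0025,0]).round(4).tolist()) for i in range(1,n) if st[i,4]>8]
E
python3 - <<'E'
from h import *
for p in plugs(): print(p)
to(.489,.2475,.12,-6)
crop("scene","c5",180,90,280,190,6)
E
```

```text
(np.int32(93), [205.1, 207.2], [0.613, 0.2055, 0.044])
(np.int32(16), [138.7, 214.1], [0.5825, 0.4397, 0.044])
(np.int32(26), [135.5, 235.4], [0.5066, 0.4469, 0.044])
(np.int32(55), [164.4, 226.3], [0.5414, 0.3464, 0.044])
(np.int32(55), [184.8, 227.4], [0.5391, 0.2743, 0.044])
(np.int32(56), [173.3, 241.4], [0.4885, 0.3127, 0.044])
(np.int32(53), [191.8, 242.5], [0.4865, 0.2473, 0.044])
pos [ 0.5849 -0.2311  0.34  ] rot [-179.97    0.21  -12.62] t 9.1 gap 0.0561 ff 0.0 F [-2.4  0.2  0.4]
  -> wz -1.32 shift -4.85 -15.53 7.33
```

View pics/c5.png

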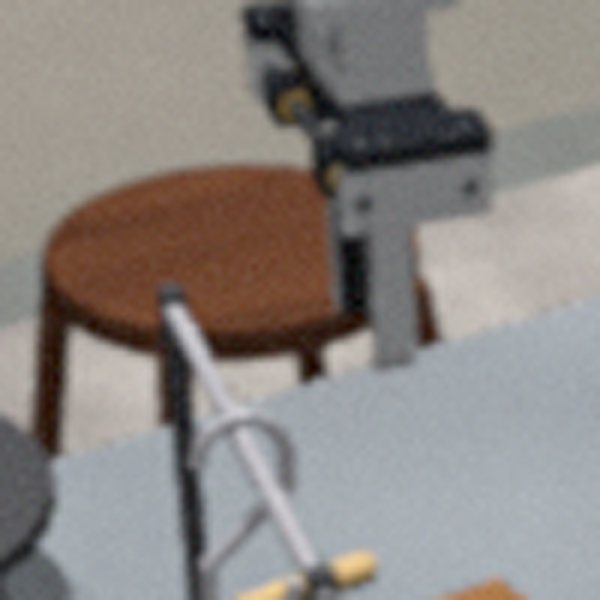

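The hook hangs on the rail. Next, the first plug at (0.487, 0.247).

Emit:
send_rows(deltas=[[[0,0,0],[0,0,-0.66],0.2],[[0,0,0],[0,0,-0.66],0.2],[[-0.5,-0.5,0],[0,0,0],0.2],[[-0.5,-1,0],[0,0,0],0.2],[[-0.5,-1,0],[0,0,0],0.2]])

```text
t: 9.57
position: [0.5517, -0.1526, 0.3408]
tool_rot: [-180.0, 0.0, -6.1]
force: [0.3, 0.3, 1.0]
finger_gap: 0.0563
finger_force: 0.0
```

Emit:
send_rows(deltas=[[[-0.5,-1,0],[0,0,0],0.2],[[-0.5,-1,0],[0,0,0],0.2],[[-0.5,-1,0],[0,0,0],0.2],[[-0.5,-1,0],[0,0,0],0.2],[[-0.5,-1,0],[0,0,0],0.2]])

```text
t: 9.98
position: [0.4927, 0.0055, 0.3416]
tool_rot: [-180.0, -0.0, -6.0]
force: [1.6, 0.8, -0.1]
finger_gap: 0.0567
finger_force: 0.0
```

Emit:
send_rows(deltas=[[[-0.5,-1,0.3],[0,0,0],0.2],[[-0.35,-1,0.6],[0,0,0],0.2],[[0,-1,0.7],[0,0,0],0.2],[[0,-1,0.7],[0,0,0],0.2],[[0,-1,0.7],[0,0,0],0.2]])

```text
t: 10.4
position: [0.4837, 0.1577, 0.2509]
tool_rot: [-180.0, -0.1, -6.0]
force: [1.6, 0.2, 0.1]
finger_gap: 0.0563
finger_force: 0.0
```

Emit:
send_rows(deltas=[[[0,-1,0.8],[0,0,0],0.2],[[0,-0.7,0.8],[0,0,0],0.2],[[0,-0.33,0.8],[0,0,0],0.2],[[0,0,0.6],[0,0,0],0.2],[[0,0,0],[0,0,0],0.2]])

```text
t: 10.82
position: [0.4886, 0.2168, 0.1578]
tool_rot: [179.9, 0.3, -6.0]
force: [-0.8, -0.2, -0.7]
finger_gap: 0.0563
finger_force: 0.0
```

Run:
```python
from h import *
to(.4868,.2473,.024,-6)
```

```text
pos [0.4886 0.2168 0.1578] rot [179.85   0.3   -5.96] t 10.82 gap 0.0563 ff 0.0 F [-0.8 -0.2 -0.7]
  -> wz 0.01 shift -0.17 -1.00 4.46
```

Emit:
send_rows(deltas=[[[-0.1,-0.5,0],[0,0,0],0.2],[[-0.07,-0.5,0],[0,0,0],0.2],[[0,0,0.7],[0,0,0],0.2],[[0,0,0.8],[0,0,0],0.2],[[0,0,0.8],[0,0,0],0.2]])

```text
t: 11.23
position: [0.4889, 0.2472, 0.0934]
tool_rot: [-179.9, -0.1, -6.0]
force: [1.1, 0.5, 0.1]
finger_gap: 0.0564
finger_force: 0.0
```

Emit:
send_rows(deltas=[[[0,0,0.8],[0,0,0],0.2],[[0,0,0.6],[0,0,0],0.2],[[0,0,0.5],[0,0,0],0.2],[[0,0,0.25],[0,0,0],0.2],[[0,0,0],[0,0,0],0]])

```text
t: 11.65
position: [0.488, 0.2466, 0.0276]
tool_rot: [180.0, 0.1, -6.0]
force: [-0.5, 0.5, 0.0]
finger_gap: 0.0526
finger_force: 0.0
```

Emit:
send_rows(deltas=[[[0,0,0],[0,0,0],-1],[[0,0,0],[0,0,0],-1],[[0,0,0],[0,0,0],-1],[[0,0,0],[0,0,0],-1],[[0,0,0],[0,0,0],-1]])

```text
t: 12.07
position: [0.4885, 0.2471, 0.0292]
tool_rot: [-180.0, -0.1, -6.0]
force: [-0.5, -1.5, 6.4]
finger_gap: 0.0293
finger_force: 30.0
```

Plug gripped (gap 29 mm). I carry it to the near half of the pail, short of the bail plane.

Emit:
send_rows(deltas=[[[0,0,-0.5],[0,0,0],-1],[[0,0,-0.9],[0,0,0],-1],[[0,0,-1],[0,0,0],-1],[[0,0,-1],[0,0,-0.8],-1],[[0,0,-1],[0,0,-0.9],-1]])

```text
t: 12.48
position: [0.4877, 0.2468, 0.1619]
tool_rot: [-180.0, -0.0, 2.6]
force: [1.5, 0.2, -0.1]
finger_gap: 0.0293
finger_force: 30.0
```

Emit:
send_rows(deltas=[[[0,0,-0.2],[0,0,-0.9],-1],[[-0.2,0.9,0],[0,0,0],-1],[[-0.2,1,0],[0,0,0],-1],[[-0.2,1,0],[0,0,0],-1],[[-0.2,1,0],[0,0,0],-1]])

```text
t: 12.9
position: [0.4779, 0.1267, 0.1665]
tool_rot: [-180.0, -0.0, 7.0]
force: [0.4, -0.4, 0.2]
finger_gap: 0.0291
finger_force: 30.0
```

Emit:
send_rows(deltas=[[[-0.2,1,0],[0,0,0],-1],[[-0.2,1,0],[0,0,0],-1],[[-0.1,1,0],[0,0,0],-1],[[0,0.83,0],[0,0,0],-1],[[0,0,0],[0,0,0],-1]])

```text
t: 13.32
position: [0.4776, 0.0087, 0.1665]
tool_rot: [180.0, -0.0, 6.8]
force: [0.2, 1.0, 0.4]
finger_gap: 0.0293
finger_force: 30.0
```

Run:
```python
from h import *
to(.478,.012,.05,7)
crop("scene","c6",250,190,370,310,5)
```

```text
pos [0.4776 0.0087 0.1665] rot [ 1.7996e+02 -4.0000e-02  6.8100e+00] t 13.32 gap 0.0293 ff 30.0 F [0.2 1.  0.4]
  -> wz -0.04 shift 0.03 -0.11 3.88
```

View pics/c6.png

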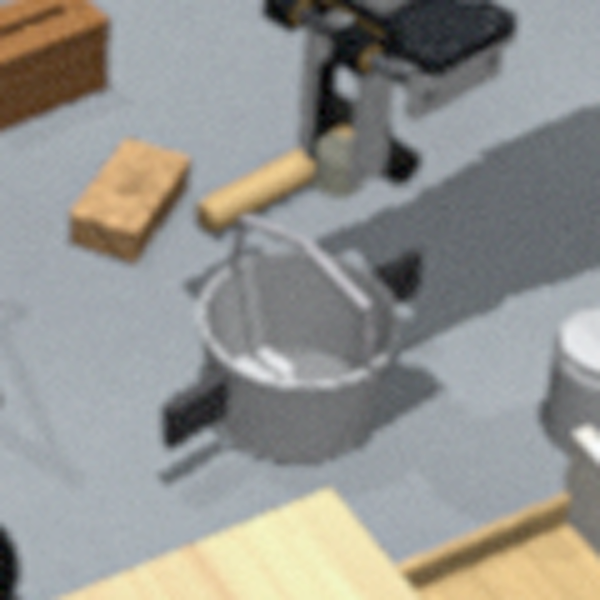

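Plug held over the pail on the near side of the bail. Lower and release.

Emit:
send_rows(deltas=[[[0,-0.1,0.6],[0,0,0],-1],[[0,0,0.8],[0,0,0],-1],[[0,0,0.8],[0,0,0],-1],[[0,0,0.8],[0,0,0],-1],[[0,0,0.6],[0,0,0],-1]])

```text
t: 13.78
position: [0.4764, 0.0159, 0.0566]
tool_rot: [-180.0, 0.1, 7.0]
force: [-0.5, 0.6, -0.4]
finger_gap: 0.0291
finger_force: 30.0
```

Emit:
send_rows(deltas=[[[0,0,0.25],[0,0,0],-1],[[0,0,0],[0,0,0],-1],[[0,0,0],[0,0,0],-0.1],[[0,0,0],[0,0,0],-0.1],[[0,0,0],[0,0,0],-0.1]])

```text
t: 14.2
position: [0.4777, 0.0151, 0.0518]
tool_rot: [180.0, -0.1, 7.0]
force: [-0.4, 0.4, -1.2]
finger_gap: 0.0421
finger_force: 0.0
```

Emit:
send_rows(deltas=[[[0,0,0],[0,0,0],-0.1],[[0,0,0],[0,0,0],-0.1],[[0,0,-0.7],[0,0,0],-0.1],[[0,0,-1],[0,0,0],-0.1],[[0,0,-1],[0,0,0],0.2]])

```text
t: 14.62
position: [0.4766, 0.0149, 0.1326]
tool_rot: [-180.0, 0.1, 7.0]
force: [-0.4, -0.2, 0.6]
finger_gap: 0.0462
finger_force: 0.0
```

Emit:
send_rows(deltas=[[[0,0,-1],[0,0,0],0.2],[[0,0,-0.2],[0,0,0.8],0.2],[[0,0,0],[0,0,0.9],0.2],[[0,-0.5,0],[0,0,0.9],0.2],[[0,-1,0],[0,0,0],0.2]])

```text
t: 15.03
position: [0.4806, 0.0586, 0.1682]
tool_rot: [180.0, -0.1, -6.5]
force: [-0.4, 0.5, 0.3]
finger_gap: 0.0562
finger_force: 0.0
```

Run:
```python
from h import *
for p in plugs(): print(p)
to(.539,.274,.024,-6)
```

```text
(np.int32(92), [204.9, 207.1], [0.6132, 0.2061, 0.044])
(np.int32(11), [139.0, 212.0], [0.5899, 0.4389, 0.044])
(np.int32(55), [179.6, 222.0], [0.558, 0.2935, 0.044])
(np.int32(54), [164.5, 226.3], [0.5413, 0.3462, 0.044])
(np.int32(57), [173.2, 241.4], [0.4884, 0.3129, 0.044])
pos [0.4809 0.0635 0.1682] rot [-1.7993e+02 -5.0000e-02 -6.1300e+00] t 15.08 gap 0.0565 ff 0.0 F [ 0.4  2.3 -0.1]
  -> wz -0.03 shift 1.19 -7.18 4.81
```

One plug was knocked to (0.558, 0.2935), so I pick it there.

Emit:
send_rows(deltas=[[[0.2,-1,0],[0,0,0],0],[[0.25,-1,0],[0,0,0],0],[[0.25,-1,0],[0,0,0],0],[[0.25,-1,0],[0,0,0],0],[[0.25,-1,0],[0,0,0],0]])

```text
t: 15.5
position: [0.5324, 0.2068, 0.1679]
tool_rot: [-180.0, -0.0, -6.0]
force: [0.7, -0.2, 0.3]
finger_gap: 0.0472
finger_force: 0.0
```

Emit:
send_rows(deltas=[[[0.25,-1,0.2],[0,0,0],0],[[0.2,-1,0.5],[0,0,0],0],[[0.1,-0.7,0.5],[0,0,0],0],[[0,-0.19,0.4],[0,0,0],0],[[0,0,0],[0,0,0],0]])

```text
t: 15.92
position: [0.5563, 0.2903, 0.1167]
tool_rot: [179.9, 0.2, -5.9]
force: [-0.3, -0.4, -0.6]
finger_gap: 0.047
finger_force: 0.0
```

Run:
```python
from h import *
to(.558,.2935,.025,-6)
```

```text
pos [0.5563 0.2903 0.1167] rot [179.88   0.22  -5.92] t 15.92 gap 0.047 ff 0.0 F [-0.3 -0.4 -0.6]
  -> wz 0.02 shift 0.04 -0.11 3.06
```

Emit:
send_rows(deltas=[[[0.04,-0.1,0.6],[0,0,0],0],[[0,0,0.8],[0,0,0],0],[[0,0,0.8],[0,0,0],0],[[0,0,0.6],[0,0,0],0],[[0,0,0.25],[0,0,0],0]])

```text
t: 16.33
position: [0.5584, 0.2909, 0.0266]
tool_rot: [179.9, 0.1, -6.1]
force: [-0.4, -0.1, -0.4]
finger_gap: 0.0472
finger_force: 0.0
```

Emit:
send_rows(deltas=[[[0,0,0],[0,0,0],0],[[0,0,0],[0,0,0],-0.6],[[0,0,0],[0,0,0],-1],[[0,0,0],[0,0,0],-1],[[0,0,0],[0,0,0],-1]])

```text
t: 16.75
position: [0.5598, 0.2927, 0.0297]
tool_rot: [-179.9, -0.1, -6.0]
force: [-1.0, -2.4, 7.8]
finger_gap: 0.0292
finger_force: 30.0
```

Emit:
send_rows(deltas=[[[0,0,0],[0,0,0],-1],[[0,0,-0.5],[0,0,0],-1],[[0,0,-1],[0,0,0],-1],[[0,0,-1],[0,0,0],-1],[[0,0,-1],[0,0,-0.8],-1]])

```text
t: 17.17
position: [0.559, 0.2925, 0.1349]
tool_rot: [-180.0, -0.0, -2.1]
force: [-0.0, 1.1, 0.1]
finger_gap: 0.0293
finger_force: 30.0
```

Emit:
send_rows(deltas=[[[0,0,-1],[0,0,-0.9],-1],[[0,0,-0.2],[0,0,-0.9],-1],[[-0.3,1,0],[0,0,0],-1],[[-0.3,1,0],[0,0,0],-1],[[-0.3,1,0],[0,0,0],-1]])

```text
t: 17.58
position: [0.5428, 0.1991, 0.1697]
tool_rot: [-180.0, -0.0, 7.0]
force: [0.2, -0.8, 0.2]
finger_gap: 0.0293
finger_force: 30.0
```

Emit:
send_rows(deltas=[[[-0.3,1,0],[0,0,0],-1],[[-0.3,1,0],[0,0,0],-1],[[-0.3,1,0],[0,0,0],-1],[[-0.2,1,0],[0,0,0],-1],[[0,1,0],[0,0,0],-1]])

```text
t: 18.0
position: [0.528, 0.0457, 0.1699]
tool_rot: [180.0, -0.1, 7.0]
force: [1.6, -0.3, -0.8]
finger_gap: 0.0293
finger_force: 30.0
```

Emit:
send_rows(deltas=[[[0,0.8,0],[0,0,0],-1],[[0,0.1,0],[0,0,0],-1],[[0,0,0],[0,0,0],-1],[[0,0,0],[0,0,0],-1],[[0,0,0],[0,0,0],-1]])

```text
t: 18.42
position: [0.532, 0.0213, 0.1693]
tool_rot: [-180.0, -0.0, 7.0]
force: [-0.2, 1.0, 0.1]
finger_gap: 0.0293
finger_force: 30.0
```

Run:
```python
from h import *
to(.532,.019,.052,7)
for p in plugs(): print(p)
```

```text
pos [0.532  0.0213 0.1693] rot [-1.7999e+02 -1.0000e-02  7.0400e+00] t 18.42 gap 0.0293 ff 30.0 F [-0.2  1.   0.1]
  -> wz 0.01 shift -0.01 0.08 3.91
(np.int32(91), [204.8, 207.0], [0.6135, 0.2064, 0.044])
(np.int32(13), [138.5, 215.0], [0.5792, 0.44, 0.044])
(np.int32(54), [164.5, 226.3], [0.5413, 0.3462, 0.044])
(np.int32(13), [134.7, 241.8], [0.484, 0.4485, 0.044])
(np.int32(56), [173.1, 241.4], [0.4885, 0.3132, 0.044])
```

Emit:
send_rows(deltas=[[[0,0.08,0.6],[0,0,0],-1],[[0,0,0.8],[0,0,0],-1],[[0,0,0.8],[0,0,0],-1],[[0,0,0.8],[0,0,0],-1],[[0,0,0.6],[0,0,0],-1]])

```text
t: 18.88
position: [0.5317, 0.0189, 0.0593]
tool_rot: [-180.0, 0.1, 7.1]
force: [0.8, 0.1, -0.6]
finger_gap: 0.0295
finger_force: 30.0
```

Emit:
send_rows(deltas=[[[0,0,0.3],[0,0,0],-1],[[0,0,0],[0,0,0],-1],[[0,0,0],[0,0,0],-0.1],[[0,0,0],[0,0,0],-0.1],[[0,0,0],[0,0,0],-0.1]])

```text
t: 19.3
position: [0.533, 0.018, 0.0534]
tool_rot: [180.0, -0.1, 7.0]
force: [-0.3, -0.2, 0.1]
finger_gap: 0.0415
finger_force: 0.0
```

Emit:
send_rows(deltas=[[[0,0,0],[0,0,0],-0.1],[[0,0,0],[0,0,0],-0.1],[[0,0,-0.7],[0,0,0],-0.1],[[0,0,-1],[0,0,0],-0.1],[[0,0,-1],[0,0,0],0]])

```text
t: 19.72
position: [0.5319, 0.0179, 0.134]
tool_rot: [-180.0, 0.1, 7.0]
force: [-0.3, -0.7, 0.9]
finger_gap: 0.0453
finger_force: 0.0
```

Emit:
send_rows(deltas=[[[0,0,-1],[0,0,0],0.1],[[0,0,-0.2],[0,0,0.8],0.1],[[0,0,0],[0,0,0.9],0.1],[[0,0,0],[0,0,0.9],0.1],[[-0.2,-0.6,0],[0,0,0],0.1]])

```text
t: 20.13
position: [0.5286, 0.0348, 0.1696]
tool_rot: [180.0, -0.1, -6.4]
force: [0.3, -0.5, 0.3]
finger_gap: 0.052
finger_force: 0.0
```

Emit:
send_rows(deltas=[[[-0.3,-1,0],[0,0,0],0.1],[[-0.3,-1,0],[0,0,0],0.1],[[-0.3,-1,0],[0,0,0],0.1],[[-0.3,-1,0],[0,0,0],0.1],[[-0.3,-1,0],[0,0,0],0.1]])

```text
t: 20.55
position: [0.4988, 0.1916, 0.1696]
tool_rot: [-180.0, -0.0, -6.0]
force: [0.7, -0.4, -0.4]
finger_gap: 0.0514
finger_force: 0.0
```

Emit:
send_rows(deltas=[[[-0.3,-1,0.2],[0,0,0],0.1],[[-0.3,-1,0.5],[0,0,0],0.1],[[-0.17,-1,0.6],[0,0,0],0.1],[[0,-1,0.5],[0,0,0],0.1],[[0,0,0],[0,0,0],0.1]])

```text
t: 20.97
position: [0.4873, 0.3155, 0.1122]
tool_rot: [179.9, 0.2, -5.8]
force: [-0.2, -0.6, -0.8]
finger_gap: 0.0516
finger_force: 0.0
```

Run:
```python
from h import *
to(.4885,.3132,.025,-6)
```

```text
pos [0.4873 0.3155 0.1122] rot [179.92   0.18  -5.84] t 20.97 gap 0.0516 ff 0.0 F [-0.2 -0.6 -0.8]
  -> wz 0.03 shift 0.05 0.07 2.91
```

Emit:
send_rows(deltas=[[[0.04,0.06,0.6],[0,0,0],0.1],[[0,0,0.8],[0,0,0],0.1],[[0,0,0.8],[0,0,0],0.1],[[0,0,0.5],[0,0,0],0.1],[[0,0,0.2],[0,0,0],0.1]])

```text
t: 21.38
position: [0.4891, 0.3093, 0.0262]
tool_rot: [179.9, 0.1, -6.0]
force: [-0.4, 0.2, -0.5]
finger_gap: 0.052
finger_force: 0.0
```

Emit:
send_rows(deltas=[[[0,0,0],[0,0,0],0],[[0,0,0],[0,0,0],-0.6],[[0,0,0],[0,0,0],-1],[[0,0,0],[0,0,0],-1],[[0,0,0],[0,0,0],-1]])

```text
t: 21.8
position: [0.4904, 0.3104, 0.0294]
tool_rot: [-179.9, -0.1, -6.0]
force: [-0.8, -0.5, 6.5]
finger_gap: 0.0292
finger_force: 30.0
```

Emit:
send_rows(deltas=[[[0,0,0],[0,0,0],-1],[[0,0,-0.5],[0,0,0],-1],[[0,0,-1],[0,0,0],-1],[[0,0,-1],[0,0,0],-1],[[0,0,-1],[0,0,-0.8],-1]])

```text
t: 22.22
position: [0.4896, 0.31, 0.1347]
tool_rot: [180.0, 0.0, -2.1]
force: [0.5, 0.1, 0.2]
finger_gap: 0.0291
finger_force: 30.0
```

Emit:
send_rows(deltas=[[[0,0,-1],[0,0,-0.9],-1],[[0,0,-0.2],[0,0,-0.9],-1],[[-0.2,1,0],[0,0,0],-1],[[-0.2,1,0],[0,0,0],-1],[[-0.2,1,0],[0,0,0],-1]])

```text
t: 22.63
position: [0.4825, 0.2177, 0.1695]
tool_rot: [-180.0, -0.0, 7.0]
force: [0.4, 0.1, 0.2]
finger_gap: 0.0293
finger_force: 30.0
```

Emit:
send_rows(deltas=[[[-0.2,1,0],[0,0,0],-1],[[-0.2,1,0],[0,0,0],-1],[[-0.2,1,0],[0,0,0],-1],[[-0.2,1,0],[0,0,0],-1],[[-0.1,1,0],[0,0,0],-1]])

```text
t: 23.05
position: [0.4738, 0.065, 0.1696]
tool_rot: [180.0, -0.0, 7.0]
force: [0.7, 0.2, -0.1]
finger_gap: 0.0294
finger_force: 30.0
```

Emit:
send_rows(deltas=[[[0,1,0],[0,0,0],-1],[[0,0.62,0],[0,0,0],-1],[[0,0,0],[0,0,0],-1],[[0,0,0],[0,0,0],-1],[[0,0,0],[0,0,0],-1]])

```text
t: 23.47
position: [0.4802, 0.0187, 0.1693]
tool_rot: [-180.0, -0.0, 7.0]
force: [-0.3, 0.1, -0.6]
finger_gap: 0.029
finger_force: 30.0
```

Run:
```python
from h import *
to(.479,.018,.058,7)
for p in plugs(): print(p)
```

```text
pos [0.4802 0.0187 0.1693] rot [-1.7999e+02 -1.0000e-02  6.9900e+00] t 23.47 gap 0.029 ff 30.0 F [-0.3  0.1 -0.6]
  -> wz -0.00 shift -0.04 0.02 3.71
(np.int32(95), [204.7, 207.1], [0.6132, 0.2069, 0.044])
(np.int32(54), [164.5, 226.3], [0.5413, 0.3462, 0.044])
```

Emit:
send_rows(deltas=[[[0,0,0.6],[0,0,0],-1],[[0,0,0.8],[0,0,0],-1],[[0,0,0.8],[0,0,0],-1],[[0,0,0.8],[0,0,0],-1],[[0,0,0.6],[0,0,0],-1]])

```text
t: 23.93
position: [0.4796, 0.0193, 0.0595]
tool_rot: [-180.0, 0.1, 7.1]
force: [0.4, -0.2, -0.1]
finger_gap: 0.0293
finger_force: 30.0
```

Emit:
send_rows(deltas=[[[0,0,0.1],[0,0,0],-1],[[0,0,0],[0,0,0],-1],[[0,0,0],[0,0,0],-0.1],[[0,0,0],[0,0,0],-0.1],[[0,0,0],[0,0,0],-0.1]])

```text
t: 24.35
position: [0.4809, 0.0183, 0.0593]
tool_rot: [180.0, -0.1, 7.0]
force: [-0.2, -0.4, 0.1]
finger_gap: 0.0418
finger_force: 0.0
```

Emit:
send_rows(deltas=[[[0,0,0],[0,0,0],-0.1],[[0,0,0],[0,0,0],-0.1],[[0,0,-0.7],[0,0,0],-0.1],[[0,0,-1],[0,0,0],-0.1],[[0,0,-1],[0,0,0],0]])

```text
t: 24.77
position: [0.4797, 0.0182, 0.14]
tool_rot: [-180.0, 0.1, 7.0]
force: [0.6, -0.5, 0.7]
finger_gap: 0.0456
finger_force: 0.0
```

Emit:
send_rows(deltas=[[[0,0,-0.9],[0,0,0],0.1],[[0,0,-0.1],[0,0,0.8],0.1],[[0,0,0],[0,0,0.9],0.1],[[0,0,0],[0,0,0.9],0.1],[[0,-0.6,0],[0,0,0],0.1]])

```text
t: 25.18
position: [0.4822, 0.0347, 0.1696]
tool_rot: [180.0, -0.0, -6.4]
force: [0.7, -0.1, 1.1]
finger_gap: 0.0516
finger_force: 0.0
```

Emit:
send_rows(deltas=[[[0.1,-1,0],[0,0,0],0.1],[[0.1,-1,0],[0,0,0],0.1],[[0.1,-1,0],[0,0,0],0.1],[[0.1,-1,0],[0,0,0],0.1],[[0.1,-1,0],[0,0,0],0.1]])

```text
t: 25.6
position: [0.5129, 0.1852, 0.1695]
tool_rot: [-180.0, -0.0, -6.0]
force: [0.1, -0.8, -0.5]
finger_gap: 0.0517
finger_force: 0.0
```

Emit:
send_rows(deltas=[[[0.1,-1,0],[0,0,0],0.1],[[0.1,-1,0.3],[0,0,0],0.1],[[0.1,-1,0.5],[0,0,0],0.1],[[0.1,-1,0.6],[0,0,0],0.1],[[0,-1,0.4],[0,0,0],0.1]])

```text
t: 26.02
position: [0.5404, 0.3328, 0.1137]
tool_rot: [180.0, 0.0, -6.0]
force: [-0.1, -0.1, 0.2]
finger_gap: 0.0517
finger_force: 0.0
```

Emit:
send_rows(deltas=[[[0,-0.47,0],[0,0,0],0.1],[[0,0,0],[0,0,0],0.1],[[0,0,0],[0,0,0],0.1],[[0,0,0],[0,0,0],0.1],[[0,0,0],[0,0,0],0.1]])

```text
t: 26.43
position: [0.5422, 0.3447, 0.1158]
tool_rot: [-180.0, -0.0, -6.1]
force: [-0.4, 0.2, -0.3]
finger_gap: 0.052
finger_force: 0.0
```

Run:
```python
from h import *
to(.5413,.3462,.025,-6)
```

```text
pos [0.5422 0.3447 0.1158] rot [-1.7998e+02 -4.0000e-02 -6.0800e+00] t 26.43 gap 0.052 ff 0.0 F [-0.4  0.2 -0.3]
  -> wz -0.02 shift -0.04 -0.05 3.03
```

Emit:
send_rows(deltas=[[[-0.04,-0.05,0.6],[0,0,0],0.1],[[0,0,0.8],[0,0,0],0.1],[[0,0,0.8],[0,0,0],0.1],[[0,0,0.6],[0,0,0],0.1],[[0,0,0.2],[0,0,0],0.1]])

```text
t: 26.85
position: [0.5401, 0.3457, 0.0228]
tool_rot: [179.9, 0.2, -6.1]
force: [-0.2, -0.2, 0.0]
finger_gap: 0.052
finger_force: 0.0
```

Emit:
send_rows(deltas=[[[0,0,0],[0,0,0],0],[[0,0,0],[0,0,0],-0.6],[[0,0,0],[0,0,0],-1],[[0,0,0],[0,0,0],-1],[[0,0,0],[0,0,0],-1]])

```text
t: 27.27
position: [0.5415, 0.3475, 0.0266]
tool_rot: [-179.9, -0.1, -6.0]
force: [0.1, -1.4, 6.6]
finger_gap: 0.0295
finger_force: 30.0
```

Emit:
send_rows(deltas=[[[0,0,0],[0,0,0],-1],[[0,0,-0.5],[0,0,0],-1],[[0,0,-1],[0,0,0],-1],[[0,0,-1],[0,0,0],-1],[[0,0,-1],[0,0,-0.8],-1]])

```text
t: 27.68
position: [0.5407, 0.3472, 0.1318]
tool_rot: [-180.0, 0.0, -2.1]
force: [-0.3, 0.3, -0.3]
finger_gap: 0.0293
finger_force: 30.0
```

Emit:
send_rows(deltas=[[[0,0,-1],[0,0,-0.9],-1],[[0,0,-0.2],[0,0,-0.9],-1],[[-0.2,1,0],[0,0,0],-1],[[-0.2,1,0],[0,0,0],-1],[[-0.2,1,0],[0,0,0],-1]])

```text
t: 28.1
position: [0.5335, 0.2549, 0.1666]
tool_rot: [-180.0, -0.0, 7.0]
force: [1.2, 0.1, 1.1]
finger_gap: 0.0293
finger_force: 30.0
```

Emit:
send_rows(deltas=[[[-0.2,1,0],[0,0,0],-1],[[-0.2,1,0],[0,0,0],-1],[[-0.2,1,0],[0,0,0],-1],[[-0.2,1,0],[0,0,0],-1],[[-0.2,1,0],[0,0,0],-1]])

```text
t: 28.52
position: [0.5221, 0.1018, 0.1667]
tool_rot: [-180.0, -0.0, 7.0]
force: [1.4, -1.1, 0.2]
finger_gap: 0.0291
finger_force: 30.0
```

Emit:
send_rows(deltas=[[[-0.1,1,0],[0,0,0],-1],[[0,1,0],[0,0,0],-1],[[0,0.7,0],[0,0,0],-1],[[0,0,0],[0,0,0],-1],[[0,0,0],[0,0,0],-1]])

```text
t: 28.93
position: [0.5293, 0.0219, 0.1665]
tool_rot: [-180.0, -0.0, 6.9]
force: [-0.1, -0.0, 0.5]
finger_gap: 0.0292
finger_force: 30.0
```

Run:
```python
from h import *
to(.531,.019,.058,7)
for p in plugs(): print(p)
```

```text
pos [0.5293 0.0219 0.1665] rot [-1.80e+02 -3.00e-02  6.88e+00] t 28.93 gap 0.0292 ff 30.0 F [-0.1 -0.   0.5]
  -> wz -0.02 shift 0.04 0.10 3.62
(np.int32(91), [205.0, 207.1], [0.6132, 0.2057, 0.044])
(np.int32(15), [138.7, 214.0], [0.5828, 0.4395, 0.044])
```

Emit:
send_rows(deltas=[[[0.04,0.1,0.6],[0,0,0],-1],[[0,0,0.8],[0,0,0],-1],[[0,0,0.8],[0,0,0],-1],[[0,0,0.8],[0,0,0],-1],[[0,0,0.5],[0,0,0],-1]])

```text
t: 29.4
position: [0.5299, 0.021, 0.059]
tool_rot: [-180.0, 0.1, 7.1]
force: [-0.4, 0.1, -1.8]
finger_gap: 0.0295
finger_force: 30.0
```

Emit:
send_rows(deltas=[[[0,0,0.1],[0,0,0],-1],[[0,0,0],[0,0,0],-1],[[0,0,0],[0,0,0],-0.1],[[0,0,0],[0,0,0],-0.1],[[0,0,0],[0,0,0],-0.1]])

```text
t: 29.82
position: [0.5314, 0.0198, 0.0593]
tool_rot: [180.0, -0.1, 7.0]
force: [-0.4, 0.7, 0.7]
finger_gap: 0.0421
finger_force: 0.0
```

Emit:
send_rows(deltas=[[[0,0,0],[0,0,0],-0.1],[[0,0,0],[0,0,0],-0.1],[[0,0,-0.7],[0,0,0],-0.1],[[0,0,-1],[0,0,0],-0.1],[[0,0,-1],[0,0,0],-0.1]])

```text
t: 30.23
position: [0.5304, 0.0196, 0.1399]
tool_rot: [-180.0, 0.1, 7.0]
force: [-0.3, -0.2, -0.2]
finger_gap: 0.0421
finger_force: 0.0
```

Emit:
send_rows(deltas=[[[0,0,-1],[0,0,0],-0.1],[[-0.5,0,-0.5],[0,0,0],-0.1],[[-1,0,0],[0,0,0],-0.1],[[-1,0,0],[0,0,0],-0.1],[[-1,0,0],[0,0,0],-0.1]])

```text
t: 30.65
position: [0.4253, 0.0067, 0.1843]
tool_rot: [180.0, -0.0, 7.0]
force: [-0.2, 0.4, -0.2]
finger_gap: 0.042
finger_force: 0.0
```

Emit:
send_rows(deltas=[[[0,0,0],[0,0,0],-0.1],[[0,0,0],[0,0,0],-0.1],[[0,0,0],[0,0,0],-0.1],[[0,0,0],[0,0,0],-0.1],[[0,0,0],[0,0,0],-0.1]])

```text
t: 31.07
position: [0.4272, 0.0069, 0.184]
tool_rot: [-180.0, 0.0, 7.0]
force: [0.2, 0.0, -0.2]
finger_gap: 0.0419
finger_force: 0.0
```

Run:
```python
from h import *
to(.4276,.006,.036,7)
im=arm.capture("scene")[200:290,260:370,::-1];im2=arm.capture("top")[200:290,200:310,::-1]
cv2.imwrite("pics/c7.png",cv2.convertScaleAbs(cv2.resize(np.vstack([im,im2]),None,fx=3.3,fy=3.3,interpolation=cv2.INTER_CUBIC),alpha=1.4))
```

```text
pos [0.4272 0.0069 0.184 ] rot [-1.7999e+02  2.0000e-02  6.9900e+00] t 31.07 gap 0.0419 ff 0.0 F [ 0.2  0.  -0.2]
  -> wz -0.00 shift 0.01 0.03 4.93
```

View pics/c7.png

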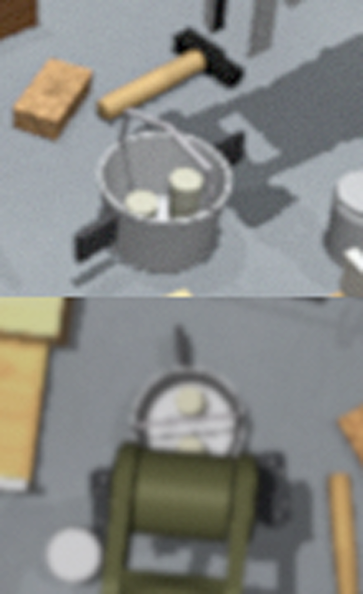

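The pail holds two stacks of two plugs and the drawer is clear. Next I grasp the near side grip.

Emit:
send_rows(deltas=[[[0,0,0.6],[0,0,0],-0.1],[[0,0,0.8],[0,0,0],-0.1],[[0,0,0.9],[0,0,0],-0.1],[[0,0,0.9],[0,0,0],-0.1],[[0,0,0.8],[0,0,0],-0.1]])

```text
t: 31.58
position: [0.4265, 0.0069, 0.0626]
tool_rot: [-180.0, 0.0, 7.0]
force: [-0.2, 0.3, 0.1]
finger_gap: 0.0424
finger_force: 0.0
```

Emit:
send_rows(deltas=[[[0,0,0.6],[0,0,0],-0.1],[[0,0,0.4],[0,0,0],-0.1],[[0,0,0.1],[0,0,0],-0.1],[[0,0,0],[0,0,0],-0.1],[[0,0,0],[0,0,0],-0.3]])

```text
t: 32.0
position: [0.427, 0.0068, 0.0316]
tool_rot: [180.0, -0.0, 7.0]
force: [-0.1, 0.7, -0.8]
finger_gap: 0.0386
finger_force: 0.0
```

Emit:
send_rows(deltas=[[[0,0,0],[0,0,0],-0.6],[[0,0,0],[0,0,0],-0.7],[[0,0,0],[0,0,0],-0.9],[[0,0,0],[0,0,0],-1],[[0,0,0],[0,0,0],-1]])

```text
t: 32.42
position: [0.4269, 0.0069, 0.0315]
tool_rot: [180.0, -0.0, 7.0]
force: [0.4, -1.2, 2.8]
finger_gap: 0.0098
finger_force: 30.0
```

Emit:
send_rows(deltas=[[[0,0,0],[0,0,0],-1],[[0,0,0],[0,0,0],-1],[[0,0,0],[0,0,0],-1],[[0,0,0],[0,0,0],-1],[[0,0,0],[0,0,0],-1]])

```text
t: 32.83
position: [0.4269, 0.0068, 0.0315]
tool_rot: [180.0, -0.0, 7.0]
force: [-0.3, 0.2, 6.7]
finger_gap: 0.0097
finger_force: 30.0
```

Run:
```python
from h import *
to(.4276,.006,.036,7)
```

```text
pos [0.4269 0.0068 0.0315] rot [ 1.7999e+02 -4.0000e-02  6.9800e+00] t 32.83 gap 0.0097 ff 30.0 F [-0.3  0.2  6.7]
  -> wz -0.00 shift 0.02 0.03 -0.15
```

Emit:
send_rows(deltas=[[[0,0,-0.05],[0,0,0],-1],[[0,0,-0.1],[0,0,0],-1],[[0,0,-0.15],[0,0,0],-1],[[0,0,-0.2],[0,0,0],-1],[[0,0,-0.25],[0,0,0],-1]])

```text
t: 33.25
position: [0.4263, 0.0068, 0.054]
tool_rot: [-180.0, 0.0, 7.0]
force: [-0.4, 0.1, -2.9]
finger_gap: 0.01
finger_force: 30.0
```

Emit:
send_rows(deltas=[[[0,0,-0.3],[0,0,0],-1],[[0,0,-0.4],[0,0,0],-1],[[0,0,-0.4],[0,0,0],-1],[[0,0,-0.4],[0,0,0],-1],[[0,0,-0.4],[0,0,0],-1]])

```text
t: 33.67
position: [0.4266, 0.0068, 0.112]
tool_rot: [180.0, -0.0, 7.0]
force: [-0.3, 0.4, -2.8]
finger_gap: 0.0098
finger_force: 30.0
```

Emit:
send_rows(deltas=[[[0,0,-0.25],[0,0,0],-1],[[0,0,-0.1],[0,0,0],-1],[[0,0,0],[0,0,0],-1],[[0,0,0],[0,0,0],-1],[[0,0,0],[0,0,0],-1]])

```text
t: 34.08
position: [0.4263, 0.0068, 0.1206]
tool_rot: [-180.0, 0.1, 7.0]
force: [0.1, -0.2, -2.8]
finger_gap: 0.0098
finger_force: 30.0
```

Run:
```python
from h import *
to(.4276,.006,.122,7)
crop("scene","c8",240,160,360,280,5)
```

```text
pos [0.4263 0.0068 0.1206] rot [-1.7999e+02  6.0000e-02  6.9800e+00] t 34.08 gap 0.0098 ff 30.0 F [ 0.1 -0.2 -2.8]
  -> wz -0.00 shift 0.04 0.03 -0.05
```

View pics/c8.png

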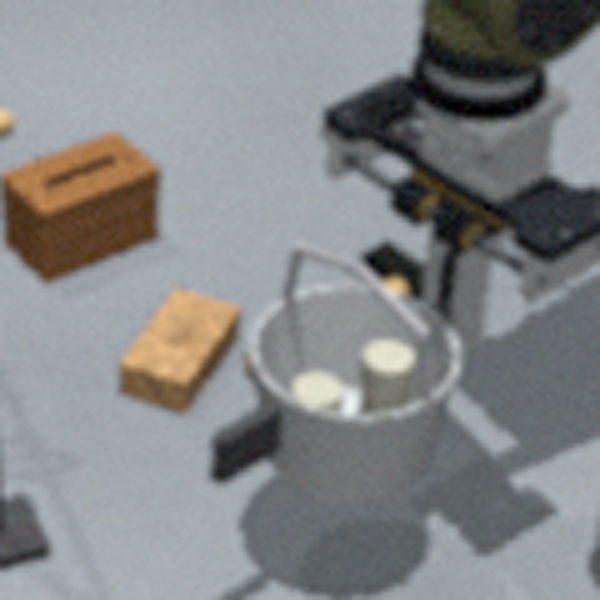

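Run:
```python
from h import *
f=lambda p:(np.array(p)+.5)/5-.5+np.array([240,160])
s=arm.read_state();p=s["position"]
print(vplane("scene",[f((219,476)),f((216,440)),f((272,410))],p,7))
# predicted bail-top px for along .078, z=.089+.132, hinge ends at y=+-50
u=np.array([np.cos(np.radians(7)),np.sin(np.radians(7)),0]);v=np.array([-u[1],u[0],0])
for y,z in((0,.132),(.05,.118),(-.05,.118)):
    P=p+u*.078+v*y;P[2]=p[2]-.0315+z;q=proj("scene",P)[0];print(y,((q-[240,160]+.5)*5-.5).round(0))
```

```text
[[0.1852 0.1255 0.6101 0.0294 0.1255]
 [0.1882 0.1542 0.613  0.0298 0.1542]
 [0.1465 0.1525 0.5717 0.0247 0.1525]]
0 [367. 265.]
0.05 [429. 328.]
-0.05 [305. 244.]
```

The pail is level, with its centre 80 mm ahead of the TCP. I'll turn it to the rail's yaw, slide it along the rail, then approach.

Emit:
send_rows(deltas=[[[0,0,0],[0,0,0.3],-1],[[0,0,0],[0,0,0.5],-1],[[0,0,0],[0,0,0.5],-1],[[0,0,0],[0,0,0.5],-1],[[0,0,0],[0,0,0.5],-1]])

```text
t: 34.55
position: [0.4264, 0.0068, 0.1206]
tool_rot: [180.0, 0.1, -4.6]
force: [-0.0, -0.7, -2.8]
finger_gap: 0.01
finger_force: 30.0
```

Emit:
send_rows(deltas=[[[0,0,0],[0,0,0.5],-1],[[0,0,0],[0,0,0.5],-1],[[0,0.1,0],[0,0,0.4],-1],[[0,0.2,0],[0,0,0.22],-1],[[0,0.3,0],[0,0,0],-1]])

```text
t: 34.97
position: [0.4227, -0.011, 0.1208]
tool_rot: [180.0, 0.0, -12.6]
force: [-0.6, -0.5, -2.3]
finger_gap: 0.0099
finger_force: 30.0
```

Emit:
send_rows(deltas=[[[0,0.4,0],[0,0,0],-1],[[0,0.5,0],[0,0,0],-1],[[0,0.5,0],[0,0,0],-1],[[0,0.5,0],[0,0,0],-1],[[0,0.5,0],[0,0,0],-1]])

```text
t: 35.38
position: [0.4067, -0.0823, 0.121]
tool_rot: [180.0, 0.0, -12.6]
force: [1.0, 0.2, -2.8]
finger_gap: 0.0097
finger_force: 30.0
```

Emit:
send_rows(deltas=[[[0,0.5,0],[0,0,0],-1],[[0,0.5,0],[0,0,0],-1],[[0,0.5,0],[0,0,0],-1],[[0,0.5,0],[0,0,0],-1],[[0,0.5,0],[0,0,0],-1]])

```text
t: 35.8
position: [0.3902, -0.1555, 0.121]
tool_rot: [-180.0, 0.0, -12.6]
force: [0.8, -0.2, -2.7]
finger_gap: 0.0096
finger_force: 30.0
```

Emit:
send_rows(deltas=[[[0,0.4,0],[0,0,0],-1],[[0,0.3,0],[0,0,0],-1],[[0,0.2,0],[0,0,0],-1],[[0,0,0],[0,0,0],-1],[[0,0,0],[0,0,0],-1]])

```text
t: 36.22
position: [0.3848, -0.1806, 0.1211]
tool_rot: [-180.0, 0.0, -12.6]
force: [0.6, 0.5, -2.5]
finger_gap: 0.0099
finger_force: 30.0
```

Run:
```python
from h import *
to(.5105,-.2144,.122,-12.6)
```

```text
pos [ 0.3848 -0.1806  0.1211] rot [-1.7999e+02  1.0000e-02 -1.2630e+01] t 36.22 gap 0.0099 ff 30.0 F [ 0.6  0.5 -2.5]
  -> wz -0.01 shift 4.33 0.19 -0.03
```

Emit:
send_rows(deltas=[[[0.2,0.1,0],[0,0,0],-1],[[0.4,0.09,0],[0,0,0],-1],[[0.5,0,0],[0,0,0],-1],[[0.5,0,0],[0,0,0],-1],[[0.5,0,0],[0,0,0],-1]])

```text
t: 36.63
position: [0.4464, -0.1998, 0.1211]
tool_rot: [180.0, -0.0, -12.6]
force: [0.0, 0.3, -2.7]
finger_gap: 0.0102
finger_force: 30.0
```

Emit:
send_rows(deltas=[[[0.5,0,0],[0,0,0],-1],[[0.5,0,0],[0,0,0],-1],[[0.4,0,0],[0,0,0],-1],[[0.3,0,0],[0,0,0],-1],[[0.2,0,0],[0,0,0],-1]])

```text
t: 37.05
position: [0.5019, -0.2121, 0.1208]
tool_rot: [-180.0, 0.0, -12.6]
force: [-0.3, 0.8, -2.9]
finger_gap: 0.01
finger_force: 30.0
```

Emit:
send_rows(deltas=[[[0.1,0,0],[0,0,0],-1],[[0,0,0],[0,0,0],-1],[[0,0,0],[0,0,0],-1],[[0,0,0],[0,0,0],-1],[[0,0,0],[0,0,0],-1]])

```text
t: 37.47
position: [0.5035, -0.213, 0.1213]
tool_rot: [180.0, -0.0, -12.6]
force: [-0.0, 0.1, -2.7]
finger_gap: 0.0095
finger_force: 30.0
```

Run:
```python
from h import *
to(.5105,-.2144,.122,-12.6)
crop("scene","c9",180,110,290,220,5.4)
```

```text
pos [ 0.5035 -0.213   0.1213] rot [180.    -0.   -12.63] t 37.47 gap 0.0095 ff 30.0 F [-0.   0.1 -2.7]
  -> wz -0.01 shift 0.24 -0.01 -0.02
```

View pics/c9.png

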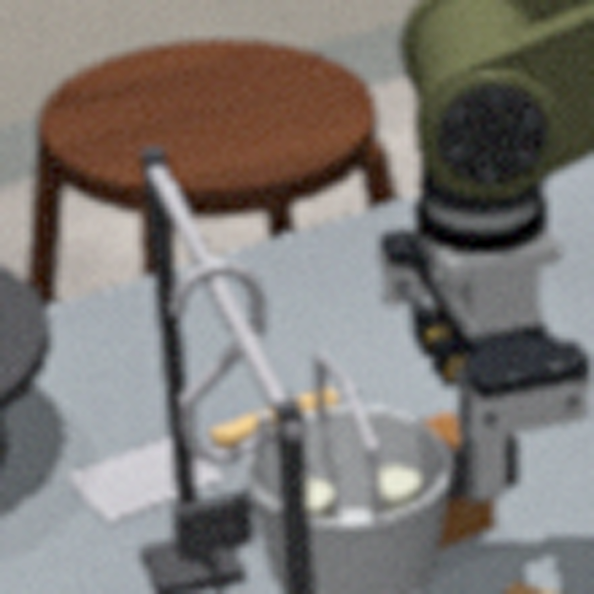

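Run:
```python
from h import *
f=lambda p:(np.array(p)+.5)/5.4-.5+np.array([180,110])
h0=np.array([.6522,-.2464,.247])
print(vplane("scene",[f(q) for q in[(218,266),(265,312),(180,300),(186,405),(215,447)]],h0,-12.6)[:,:2]-[0,.247])
p=arm.read_state()["position"];a=np.radians(-12.6);u=np.array([np.cos(a),np.sin(a),0]);v=np.array([-u[1],u[0],0])
for al in(.078,.08,.084):
  for y,z in((0,.132),(.05,.118),(-.05,.118)):
    P=p+u*al+v*y;P[2]=p[2]-.0315+z;q=proj("scene",P)[0];print(al,y,((q-[180,110]+.5)*5.4-.5).round(0))
```

```text
[[-0.0017  0.0632]
 [-0.0258  0.0293]
 [ 0.0206  0.0465]
 [ 0.0227 -0.0212]
 [ 0.0084 -0.0531]]
0.078 0 [353. 379.]
0.078 0.05 [380. 446.]
0.078 -0.05 [328. 355.]
0.08 0 [349. 379.]
0.08 0.05 [377. 446.]
0.08 -0.05 [325. 356.]
0.084 0 [343. 381.]
0.084 0.05 [370. 448.]
0.084 -0.05 [318. 357.]
```

Emit:
send_rows(deltas=[[[0.15,0,0],[0,0,0],-1],[[0.25,0,0],[0,0,0],-1],[[0.3,0,0],[0,0,0],-1],[[0.3,0,0],[0,0,0],-1],[[0.3,0,0],[0,0,0],-1]])

```text
t: 37.93
position: [0.5427, -0.2218, 0.1212]
tool_rot: [180.0, -0.0, -12.6]
force: [0.1, 0.6, -3.6]
finger_gap: 0.0099
finger_force: 30.0
```

Emit:
send_rows(deltas=[[[0.3,0,0],[0,0,0],-1],[[0.3,0,0],[0,0,0],-1],[[0.25,0,0],[0,0,0],-1],[[0.16,0,0],[0,0,0],-1],[[0,0,0],[0,0,0],-1]])

```text
t: 38.35
position: [0.5721, -0.2283, 0.1209]
tool_rot: [-180.0, -0.0, -12.6]
force: [-0.6, 0.5, -3.3]
finger_gap: 0.0101
finger_force: 30.0
```

Emit:
send_rows(deltas=[[[0,0,0],[0,0,0],-1],[[0,0,0],[0,0,0],-1],[[0,0,0],[0,0,0],-1],[[0,0,0],[0,0,0],-1],[[0,0,0],[0,0,0],-1]])

```text
t: 38.77
position: [0.5712, -0.2282, 0.1213]
tool_rot: [180.0, -0.0, -12.6]
force: [-0.4, 0.2, -3.6]
finger_gap: 0.0099
finger_force: 30.0
```

Run:
```python
from h import *
to(.5712,-.2283,.0915,-12.6)
crop("scene","d1",180,110,280,210,6)
```

```text
pos [ 0.5712 -0.2282  0.1213] rot [ 1.800e+02 -1.000e-02 -1.262e+01] t 38.77 gap 0.0099 ff 30.0 F [-0.4  0.2 -3.6]
  -> wz -0.00 shift 0.00 0.00 0.99
```

View pics/d1.png

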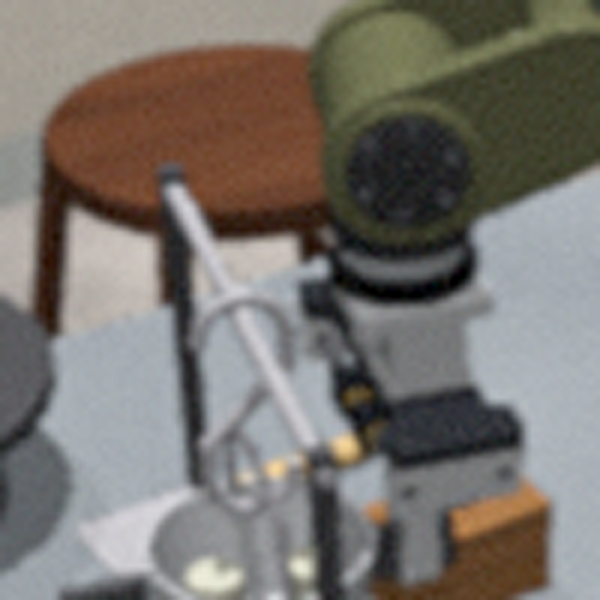

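The bail passes through the lower curl (corner 240,440, curl bottom 245,512) and the hook is undisturbed. Now I lower it slowly, watching the force.

Emit:
send_rows(deltas=[[[0,0,0.1],[0,0,0],-1],[[0,0,0.15],[0,0,0],-1],[[0,0,0.15],[0,0,0],-1],[[0,0,0.15],[0,0,0],-1],[[0,0,0.1],[0,0,0],-1]])

```text
t: 39.23
position: [0.5711, -0.228, 0.1007]
tool_rot: [-180.0, 0.1, -12.6]
force: [0.4, 0.2, -3.3]
finger_gap: 0.0093
finger_force: 30.0
```

Emit:
send_rows(deltas=[[[0,0,0.1],[0,0,0],-1],[[0,0,0.1],[0,0,0],-1],[[0,0,0],[0,0,0],-1],[[0,0,0],[0,0,0],-1],[[0,0,0],[0,0,0],-1]])

```text
t: 39.65
position: [0.5715, -0.2282, 0.0958]
tool_rot: [180.0, -0.0, -12.6]
force: [1.2, 1.0, -3.4]
finger_gap: 0.0101
finger_force: 30.0
```

Emit:
send_rows(deltas=[[[0,0,0.05],[0,0,0],-1],[[0,0,0.05],[0,0,0],-1],[[0,0,0],[0,0,0],-1],[[0,0,0],[0,0,0],-1],[[0,0,0],[0,0,0],-1]])

```text
t: 40.07
position: [0.5714, -0.2282, 0.0928]
tool_rot: [180.0, -0.0, -12.6]
force: [-0.8, -0.1, -1.2]
finger_gap: 0.0102
finger_force: 30.0
```

Emit:
send_rows(deltas=[[[0,0,0.02],[0,0,0],-1],[[0,0,0],[0,0,0],-1],[[0,0,0],[0,0,0],-1],[[0,0,0],[0,0,0],-1],[[0,0,0],[0,0,0],-1]])

```text
t: 40.48
position: [0.5715, -0.2282, 0.0922]
tool_rot: [180.0, -0.0, -12.6]
force: [-0.4, 0.8, 0.8]
finger_gap: 0.0102
finger_force: 30.0
```

Run:
```python
from h import *
snap("scene","pre")
s=arm.read_state();print(s["position"],s["force"],s["torque"])
```

```text
[ 0.57146445 -0.22822226  0.09223705] [-0.20609335 -0.954286    0.55294415] [ 0.07157941 -0.12203922 -0.02619326]
```

Emit:
send_rows(deltas=[[[0,0,0],[0,0,0],-0.75],[[0,0,0],[0,0,0],-0.7],[[0,0,0],[0,0,0],-0.6],[[0,0,0],[0,0,0],-0.5],[[0,0,0],[0,0,0],-0.4]])

```text
t: 40.95
position: [0.5713, -0.2281, 0.092]
tool_rot: [-180.0, 0.0, -12.6]
force: [0.6, 0.5, -0.9]
finger_gap: 0.0267
finger_force: 0.0
```

Emit:
send_rows(deltas=[[[0,0,0],[0,0,0],-0.3],[[0,0,0],[0,0,0],-0.3],[[0,0,0],[0,0,0],-0.3],[[0,0,0],[0,0,0],-0.3],[[0,0,0],[0,0,0],-0.3]])

```text
t: 41.37
position: [0.5714, -0.2282, 0.0921]
tool_rot: [180.0, -0.0, -12.6]
force: [-0.8, 0.1, 0.6]
finger_gap: 0.0328
finger_force: 0.0
```

Emit:
send_rows(deltas=[[[-0.1,0,0],[0,0,0],-0.3],[[-0.2,0,0],[0,0,0],-0.3],[[-0.3,0,0],[0,0,0],-0.3],[[-0.4,0,0],[0,0,0],-0.3],[[-0.5,0,0],[0,0,0],-0.3]])

```text
t: 41.78
position: [0.5267, -0.2181, 0.0919]
tool_rot: [-180.0, 0.0, -12.6]
force: [0.5, 0.0, -0.8]
finger_gap: 0.0327
finger_force: 0.0
```

Emit:
send_rows(deltas=[[[-0.7,0,0],[0,0,0],-0.3],[[-0.8,0,0],[0,0,0],-0.3],[[-0.8,0,-0.3],[0,0,0],-0.3],[[-0.5,0,-0.8],[0,0,0],-1],[[0,0,-1],[0,0,0],-1]])

```text
t: 42.2
position: [0.4421, -0.1988, 0.1543]
tool_rot: [-179.9, 0.2, -12.6]
force: [0.7, 1.1, 0.4]
finger_gap: 0.0229
finger_force: 0.0
```

Run:
```python
from h import *
a=cv2.imread("pics/pre.png").astype(int);b=snap("scene","post")[:,:,::-1].astype(int)
print("hook/pail region diff", np.abs(a-b)[150:230,200:250].mean())
m=lambda im:((im.astype(np.uint8).max(2)<45)).astype(np.uint8)
# plugs in pail (pale yellowish), compare pre/post
for im in(a,b):
    h=cv2.cvtColor(im.astype(np.uint8),cv2.COLOR_BGR2HSV)
    k=((h[...,0]>20)&(h[...,0]<40)&(h[...,1]>25)&(h[...,1]<90)&(h[...,2]>130)).astype(np.uint8);z=np.zeros_like(k);z[180:240,195:270]=k[180:240,195:270]
    n,l,st,c=cv2.connectedComponentsWithStats(z);print([(st[i].tolist(),c[i].round(1).tolist()) for i in range(1,n) if st[i,4]>5])
to(.37,.3,.2,-6.3)
```

```text
hook/pail region diff 17.336166666666667
[]
[]
pos [ 0.4456 -0.2004  0.1614] rot [179.91  -0.33 -12.64] t 42.25 gap 0.0196 ff 0.0 F [ 1.3 -0.4  6.6]
  -> wz -1.27 shift -4.34 -16.30 -1.29
```

Run:
```python
from h import *
a=cv2.imread("pics/pre.png");b=cv2.imread("pics/post.png")
for nm,(x0,y0,x1,y1) in {"hooktop":(208,155,232,180),"curl":(210,180,228,200),"pailL":(186,195,222,228),"plugs":(208,196,236,216),"pailbottom":(195,215,250,250)}.items():
    t=a[y0:y1,x0:x1];w=b[y0-12:y1+12,x0-12:x1+12];r=cv2.matchTemplate(w,t,cv2.TM_CCOEFF_NORMED);_,v,_,l=cv2.minMaxLoc(r);print(nm,round(v,3),(l[0]-12,l[1]-12))
d=np.abs(a.astype(int)-b).sum(2)>60
ys,xs=np.where(d[140:270,180:260]);
print("\n".join("".join("#" if d[y:y+3,x:x+3].mean()>.5 else "." for x in range(180,280,3)) for y in range(140,270,3)))
```

```text
hooktop 0.938 (0, 0)
curl 0.99 (0, 0)
pailL 0.992 (0, 0)
plugs 0.993 (0, 0)
pailbottom 0.898 (0, 0)
........................#######..#
..................#####.######...#
..................############.###
..................################
..................##########..####
..................#########....###
..................#########....###
..................#########.....##
.................##########......#
................###########......#
.................###.#####........
.................#########........
..................########........
..................########........
..................#########.......
...................##########.....
....................#########.....
....................#########.....
......................#######.....
......................#######.....
...................#.######.......
....................####..........
......................###.....####
......................###.....####
......................##.....##...
....................###########...
....................######..####..
....................######...#####
....................######...#####
....................#######..##...
.....................#.#.###......
.....................#######......
.....................#######......
......................#######.....
......................######......
.......................#..........
..................................
..................................
..................................
..................................
..................................
..................................
..................................
..................................
```

The hook, pail and plugs are unmoved after release. Now the drawer, with fingers shut, starting in front of the panel's middle.

Emit:
send_rows(deltas=[[[0,0,0],[0,0,-0.6],-1],[[0,0,0],[0,0,-0.67],-1],[[-0.2,-0.6,0],[0,0,0],-1],[[-0.2,-1,0],[0,0,0],-1],[[-0.2,-1,0],[0,0,0],-1]])

```text
t: 42.67
position: [0.4354, -0.1199, 0.1548]
tool_rot: [180.0, -0.0, -6.4]
force: [0.5, 0.7, 0.9]
finger_gap: 0.0004
finger_force: 0.0
```

Emit:
send_rows(deltas=[[[-0.2,-1,0],[0,0,0],-1],[[-0.2,-1,0],[0,0,0],-1],[[-0.2,-1,0],[0,0,0],-1],[[-0.2,-1,0],[0,0,0],-1],[[-0.2,-1,0],[0,0,0],-1]])

```text
t: 43.08
position: [0.422, 0.0332, 0.1551]
tool_rot: [-180.0, -0.0, -6.3]
force: [0.5, -0.2, 0.1]
finger_gap: 0.0005
finger_force: 0.0
```

Emit:
send_rows(deltas=[[[-0.2,-1,0],[0,0,0],-1],[[-0.2,-1,0],[0,0,0],-1],[[-0.3,-1,0],[0,0,0],-1],[[-0.3,-1,0],[0,0,0],-1],[[-0.3,-1,0],[0,0,0],-1]])

```text
t: 43.5
position: [0.3995, 0.1866, 0.1551]
tool_rot: [-180.0, -0.0, -6.3]
force: [1.3, -0.1, 0.9]
finger_gap: 0.0006
finger_force: 0.0
```

Emit:
send_rows(deltas=[[[-0.3,-1,0],[0,0,0],-1],[[-0.3,-1,0],[0,0,0],-1],[[-0.3,-0.8,0],[0,0,0],-1],[[-0.3,-0.7,0],[0,0,0],-1],[[0,0,0],[0,0,0],-1]])

```text
t: 43.92
position: [0.3747, 0.2961, 0.1549]
tool_rot: [-180.0, -0.0, -6.1]
force: [-0.1, -0.4, 0.1]
finger_gap: 0.0
finger_force: 0.0
```

Run:
```python
from h import *
to(.385,.3225,.05,-6.3)
# panel top edge: bright low-sat line in top view per column
im=snap("top","tp");hs=cv2.cvtColor(im,cv2.COLOR_RGB2HSV)
for c in range(136,208,6):
    r=[y for y in range(240,275) if hs[y,c,1]<60 and hs[y,c,2]>125]
    if r: print(c,r[0],r[-1],plane("top",[(c,r[-1])],.085)[0].round(3)[:2])
print(plane("top",[(162,283)],.026))
```

```text
pos [0.3747 0.2961 0.1549] rot [-179.96   -0.     -6.11] t 43.92 gap 0.0 ff 0.0 F [-0.1 -0.4  0.1]
  -> wz 0.04 shift 0.25 -0.91 3.50
136 247 249 [0.459 0.434]
142 247 250 [0.456 0.413]
148 248 250 [0.456 0.392]
154 249 251 [0.453 0.372]
160 250 252 [0.451 0.351]
166 250 252 [0.451 0.33 ]
172 251 253 [0.448 0.309]
178 252 254 [0.445 0.289]
184 252 255 [0.442 0.268]
190 253 255 [0.443 0.247]
196 254 256 [0.44  0.227]
202 255 257 [0.437 0.206]
[[0.3430528  0.35189941 0.026     ]]
```

Emit:
send_rows(deltas=[[[0.25,-0.9,0],[0,0,0],-1],[[0,0,0.7],[0,0,0],-1],[[0,0,0.9],[0,0,0],-1],[[0,0,0.9],[0,0,0],-1],[[0,0,0.7],[0,0,0],-1]])

```text
t: 44.38
position: [0.3861, 0.3182, 0.0573]
tool_rot: [180.0, 0.0, -6.3]
force: [0.7, -0.3, -0.3]
finger_gap: 0.0004
finger_force: 0.0
```

Emit:
send_rows(deltas=[[[0,0,0.3],[0,0,0],-1],[[0.5,0,0],[0,0,0],-1],[[0.5,0,0],[0,0,0],-1],[[0.3,0,0],[0,0,0],-1],[[0.3,0,0],[0,0,0],-1]])

```text
t: 44.8
position: [0.4351, 0.3138, 0.0506]
tool_rot: [-180.0, -0.0, -6.3]
force: [-0.8, 0.5, -0.2]
finger_gap: 0.0006
finger_force: 0.0
```

Emit:
send_rows(deltas=[[[0.3,0,0],[0,0,0],-1],[[0.4,0,0],[0,0,0],-1],[[0.4,0,0],[0,0,0],-1],[[0.4,0,0],[0,0,0],-1],[[0.4,0,0],[0,0,0],-1]])

```text
t: 45.22
position: [0.4913, 0.3082, 0.0504]
tool_rot: [-180.0, 0.0, -6.3]
force: [-2.1, 2.1, 0.0]
finger_gap: 0.0002
finger_force: 1.2
```

Run:
```python
from h import *
q=plane("top",[(133,203),(217.7,212)],.104);print(q.round(3))
to(.59,.30,.05,-6.3)
```

```text
[[0.616 0.447 0.104]
 [0.592 0.155 0.104]]
pos [0.4913 0.3082 0.0504] rot [-1.7998e+02  1.0000e-02 -6.2600e+00] t 45.22 gap 0.0002 ff 1.2 F [-2.1  2.1  0. ]
  -> wz 0.01 shift 3.30 -0.09 0.01
```

Emit:
send_rows(deltas=[[[0.4,0,0],[0,0,0],-1],[[0.4,0,0],[0,0,0],-1],[[0.4,0,0],[0,0,0],-1],[[0.4,0,0],[0,0,0],-1],[[0.3,0,0],[0,0,0],-1]])

```text
t: 45.63
position: [0.5481, 0.3018, 0.0502]
tool_rot: [-180.0, 0.0, -6.3]
force: [-2.0, 0.6, 0.9]
finger_gap: 0.0007
finger_force: 1.1
```

Emit:
send_rows(deltas=[[[0.15,0,0],[0,0,0],-1],[[0.1,0,0],[0,0,0],-1],[[0.1,0,0],[0,0,0],-1],[[0.1,0,0],[0,0,0],-1],[[0.1,0,0],[0,0,0],-1]])

```text
t: 46.05
position: [0.5637, 0.3, 0.0501]
tool_rot: [180.0, 0.0, -6.3]
force: [-1.8, -0.2, 0.1]
finger_gap: 0.0005
finger_force: 0.9
```

Emit:
send_rows(deltas=[[[0.1,0,0],[0,0,0],-1],[[0.1,0,0],[0,0,0],-1],[[0.1,0,0],[0,0,0],-1],[[0,0,0],[0,0,0],-1],[[0,0,0],[0,0,0],-1]])

```text
t: 46.47
position: [0.5729, 0.2991, 0.05]
tool_rot: [-180.0, -0.0, -6.3]
force: [-0.2, -0.3, 0.7]
finger_gap: 0.0008
finger_force: 0.0
```

Emit:
send_rows(deltas=[[[0.1,0,0],[0,0,0],-1],[[0.1,0,0],[0,0,0],-1],[[0.1,0,0],[0,0,0],-1],[[0.1,0,0],[0,0,0],-1],[[0,0,0],[0,0,0],-1]])

```text
t: 46.88
position: [0.5853, 0.2976, 0.05]
tool_rot: [-180.0, -0.0, -6.3]
force: [0.1, 0.4, 0.1]
finger_gap: 0.0007
finger_force: 0.0
```

Emit:
send_rows(deltas=[[[0.1,0,0],[0,0,0],-1],[[0.1,0,0],[0,0,0],-1],[[0.05,0,0],[0,0,0],-1],[[0,0,0],[0,0,0],-1],[[0,0,0],[0,0,0],-1]])

```text
t: 47.3
position: [0.5923, 0.2969, 0.0501]
tool_rot: [180.0, -0.0, -6.3]
force: [-0.2, 0.1, -0.3]
finger_gap: 0.0004
finger_force: 0.0
```

Emit:
send_rows(deltas=[[[0,0,0],[0,0,0],-1],[[0,0,0],[0,0,0],-1],[[0.05,0,0],[0,0,0],-1],[[0.05,0,0],[0,0,0],-1],[[0.05,0,0],[0,0,0],-1]])

```text
t: 47.72
position: [0.5966, 0.2965, 0.0501]
tool_rot: [-180.0, 0.0, -6.3]
force: [-1.5, -0.0, 1.4]
finger_gap: 0.0005
finger_force: 0.8
```

Emit:
send_rows(deltas=[[[0,0,0],[0,0,0],-1],[[0,0,0],[0,0,0],-1],[[0.05,0,0],[0,0,0],-1],[[0.05,0,0],[0,0,0],-1],[[0.05,0,0],[0,0,0],-1]])

```text
t: 48.13
position: [0.5972, 0.2963, 0.05]
tool_rot: [179.8, 0.5, -6.2]
force: [-48.3, -5.1, 23.0]
finger_gap: 0.0005
finger_force: 23.7
```

Run:
```python
from h import *
im=snap("top","tp2");hs=cv2.cvtColor(im,cv2.COLOR_RGB2HSV)
for c in range(136,214,6):
    r=[y for y in range(195,260) if hs[y,c,1]<60 and hs[y,c,2]>125]
    if r: print(c,r,plane("top",[(c,r[-1])],.085)[0].round(3)[:2])
```

```text
184 [197] [0.643 0.277]
196 [195] [0.652 0.235]
202 [195, 196, 197, 199, 200, 201] [0.631 0.214]
208 [195, 196, 197, 198, 200, 201] [0.632 0.193]
```

Stop reached: the force jumped to 48 N, so the drawer is home. Back away and rise.

Emit:
send_rows(deltas=[[[-0.3,0,0],[0,0,0],-1],[[-0.5,0,0],[0,0,0],-1],[[-0.8,0,0],[0,0,0],-1],[[-0.8,0,0],[0,0,0],-1],[[-0.5,0,0],[0,0,0],-1]])

```text
t: 48.6
position: [0.5128, 0.3056, 0.05]
tool_rot: [180.0, 0.0, -6.2]
force: [-0.8, 0.5, -0.3]
finger_gap: 0.0002
finger_force: 0.0
```

Emit:
send_rows(deltas=[[[-0.3,0,-0.5],[0,0,0],-1],[[0,0,-1],[0,0,0],-1],[[0,0,-1],[0,0,0],-1],[[0,0,-1],[0,0,0],-1],[[0,0,-0.6],[0,0,0],-1]])

```text
t: 49.02
position: [0.5063, 0.3068, 0.1766]
tool_rot: [-179.9, -0.2, -6.3]
force: [0.7, 0.3, 0.3]
finger_gap: 0.0004
finger_force: 0.0
```

Emit:
send_rows(deltas=[[[0,0,0],[0,0,0],-1],[[0,0,0],[0,0,0],-1],[[0,0,0],[0,0,0],-1],[[0,0,0],[0,0,0],-1],[[0,0,0],[0,0,0],-1]])

```text
t: 49.43
position: [0.5053, 0.3063, 0.1717]
tool_rot: [179.9, 0.1, -6.3]
force: [-0.5, 0.6, -0.3]
finger_gap: 0.0007
finger_force: 0.0
```

Run:
```python
from h import *
a=cv2.imread("pics/post.png");b=snap("scene","fin")[:,:,::-1]
for nm,(x0,y0,x1,y1) in {"hooktop":(208,155,225,180),"curl":(210,180,228,200),"pailL":(186,195,222,228),"plugs":(208,196,236,216)}.items():
    t=a[y0:y1,x0:x1];w=b[y0-12:y1+12,x0-12:x1+12];r=cv2.matchTemplate(np.ascontiguousarray(w),t,cv2.TM_CCOEFF_NORMED);_,v,_,l=cv2.minMaxLoc(r);print(nm,round(v,3),(l[0]-12,l[1]-12))
# front panel: white-ish pixels where the panel now should be, in scene: projected top face corners
a_=np.radians(-6.3);u=np.array([np.cos(a_),np.sin(a_),0]);v=np.array([-u[1],u[0],0])
top=cv2.cvtColor(arm.capture("top"),cv2.COLOR_RGB2HSV)
for x in(-.03,-.02,-.01,0,.01):
    P=np.array([.6045,.297,.085])+u*x+v*.09;P2=P-v*.18
    print(x,[top[int(round(q[1])),int(round(q[0]))].tolist() for q in proj("top",[P,P2])])
print(arm.read_state()["position"])
```

```text
hooktop 0.998 (0, 0)
curl 0.996 (0, 0)
pailL 0.997 (0, 0)
plugs 0.997 (0, 0)
-0.03 [[30, 63, 53], [102, 13, 102]]
-0.02 [[100, 8, 90], [102, 15, 87]]
-0.01 [[165, 5, 97], [120, 8, 61]]
0 [[25, 36, 86], [26, 47, 82]]
0.01 [[29, 62, 148], [30, 64, 139]]
[0.50544846 0.30636545 0.17221242]
```

The drawer panel is under the lid's edge, and the pail, hook and plugs have not moved. Handing in.

```bash
python3 -c "
from rig import arm
print(arm.close_job())"
```

```text
the job is handed in; nothing more can be done
None
```

The job is handed in: the S-hook is on the rail, the pail with all four plugs hangs from its lower curl, and the drawer is pushed fully home; no verdict came back, so this rests on my own camera and force checks.

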